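Close the mould and screw its clamp home

ROBOT

A 6-joint arm with a two-finger parallel gripper is mounted at the origin on a cart in front of the work surface, level with it; the furniture and walls round the work are solid. World frame = base frame: x ahead of the robot, y to its left, z up, the work surface at z = 0. Lengths are in m, angles in rad, forces in N, time in s.
With the tool pointing down it reaches from about 0.375 to 0.975 m from the base axis. Payload 3.8 kg.
Tool frame: the origin (TCP) lies where the fingers leave the gripper's body, on its centre line; the fingertips stand 73 mm ahead of it and the grasp point (between the pads) lies 54 mm ahead of it; z points along the fingers, y is the line along which they close (so a half turn about z gives the same grasp; the last joint's range is limited). The gripper opens to 85 mm and grips with 20 to 120 N. Pads are 22 mm wide; open, the fingers measure 114 mm over their backs; the gripper's body (76 mm by 85 mm) begins 54 mm behind the grasp point. The pads swing forward as they close: fully open they stand 13 mm farther back than shut.
Start: joints at [-1.204, 0.264, 1.604, -0, 1.274, -0.037], TCP at [0.265, -0.621, 0.304] pointing down, gripper open.
Joint ranges: [-2.63, 2.63], [-0.94, 2.18], [0.31, 2.57], [-1.31, 4.45], [0, 2.66], [-2.55, 2.55]. Speed limits (rad/s): [2.57, 2.57, 3.14, 3.14, 3.14, 3.14].

INTERFACE

Orientations are given as a rotation vector (axis times angle).
In Python, from workcell import read_state, viewer, bot gives the robot as it stands.
- The arm moves only by the tool jog_arm, never from a script. Its argument "increments" is a list that holds one entry, the list of rows, each a list of 7 numbers: the shift along the tool's x, y, z in units of 30 mm (1.0 is 30 mm), then the turn, a rotation vector about the tool's x, y, z in units of 6 degrees (1.0 is 6 degrees), then the opening, from -1 (shut) to 1 (fully open). A call has exactly 5 rows; each row shifts and turns the commanded pose from where the row before left it, along the tool's axes as they then stand; what a row does not reach is not made up. A row lasts 1/12 s, in which the tool goes at most 41.7 mm and 7.16 degrees, less where a joint would pass 70% of its speed; a pose out of reach is approached as far as the arm can. A call is refused whole if a number of a shift passes 1 or a number of a turn 1, either way. A call with a gripper value outside its range is refused whole. The fingers move at their own pace and stop on an object; "force" is the grip in N (left out, the last holds). Time passes only in rows, so rows that do not move let the fingers close, or fill a call up. It gives the time, the measured TCP pose, the force, the opening and the grip force at its end, in the units of the state.
- read_state(): the state, without advancing time (a new reading comes with each control period).
- viewer.read_camera(name): name is "scene" or "top"; returns (picture, depth): 384x512x3 uint8, blue, green, red; 384x512 float32, m along the optical axis (not along the pixel's ray), 0 where there is no reading.
- viewer.camera_params(name): a dict with "fx", "fy", "cx", "cy" (pixels), "k1" (the pictures are not rectified: a ray, as slopes to the right and down, at radius r is drawn at 1 + k1 r^2 times it, then the intrinsics apply), "R" (3x3) and "t" (3): a world point X has camera coordinates R X + t. Camera axes: x right, y down, z forward; pixel columns grow to the right and rows downward; lengths in m; the calibration is good to about 2 mm. A picture is of the moment at which its call begins. camera_params takes no time and is no camera call.
- bot.finish_job(): hands the job in; it is judged then, once.
The state is a dict: "time": time; "q": joint angles; "joint_vel": joint speeds; "joint_torque": joint torques, N m; "tool_pos": TCP position; "tcp_rot": TCP orientation; "wrist_force": force on the tool from outside, world axes, zero at the start; "torque": the same for the moment, N m; "width": opening from 0.0 (shut) to 1.0 (fully open); "grip_force": force on a finger pad.
Only numpy, scipy, OpenCV 4.12 (cv2) and the standard library are available. Lean on these libraries where they do the work, as an engineer would, in place of code of your own. Each camera call takes 0.05 s, during which the arm holds its last target. There are 200 camera calls.

TASK

Close the mould: set the loose cover plate flat on the mould base, over the core and the dowel together, with its bevelled lip towards the clamp. Then turn the T-handle of the leaning clamp screw clockwise, regrasping one end after the other as needed, until it is fully home and its foot holds the cover down, and let go. Leave the tumblers, the tape roll and the ribbed cup mould where they stand.

Things in the scene. Friction and masses are not known exactly. Their poses are not given: they have to be found in the camera images.
- cover: Pale grey mould cover, loose flat plate 90 mm long (x), 60 wide (y), 16 thick, 0.24 kg. Through holes: core bore 18.5 mm in the middle, dowel hole 10.5 mm at x = +28 mm. At its -x end a bevelled lip, 44 mm wide, slopes down at 35 degrees and ends at x = -53 mm. Origin: on the underside, on the bore axis; z up; it starts flat on the table. Grip it by the long sides.
- seat (a point): Seat on the fixed mould base: top of its flat metal block (86 x 56 mm), on the core axis, 46 mm above the table, z up. Core: 16 mm shaft, 31 mm high, at this point; dowel: 8 mm pin, 25 mm high, at x = +28 mm; both tips chamfered. The clamp is on the -x side. The seated cover has its origin here and its axes along these; the dowel is in its hole.
- tee_hub (a point): Centre of the clamp screw's dark steel T-handle bar; moves and turns with it. z: along the screw, outward, 35 degrees from vertical, leaning over to the seat's -x side; x: along the bar. Bar 130 mm long, 9 thick (y), 16 deep (z), flat sides, 12 mm round knuckles 62 mm out, 23 mm round hub. Grip it across the 9 mm, 40 to 50 mm out, tool along z. Boss below: 48 mm away at home, 70 mm backed off.
- tee (a joint): Turn of the T-handle (rad). 0: backed off; 6.2: fully home, at a stop. Grows clockwise as seen from outside, looking down along the screw; each rad then moves handle and screw 3.5 mm inward along the axis. Friction 0.12 N m; stays where left. Starts at 0 to 0.6, where the foot is clear of the cover's way straight down (by 2.5 mm or more) to its seat.
- clamp_foot: Brass foot, 8 mm across, at the lower end of the clamp screw; origin at the centre of its end face, z along the screw outward. Sprung: gives up to 5 mm along the screw (5 N to start, 2.5 N/mm). With the cover seated it meets the bevelled lip 2 mm before the screw is home and presses with about 10 N at home.
- tape_roll: Bystander: roll of tan masking tape lying flat, 104 mm across, 25 mm high; origin at the centre of its underside.
- tumbler_clear: Bystander: clear glass tumbler, 56 mm across, 70 mm high; origin at the centre of its underside.
- tumbler_amber: Bystander: amber glass tumbler, 62 mm across, 82 mm high; origin at the centre of its underside.
- optic_mould: Bystander: pale round ribbed cup mould, 68 mm across, 54 mm high; origin at the centre of its underside.
- clamp_boss (a point): Top centre of the clamp bracket's threaded boss, through which the screw runs, on the fixed mould base; z along the screw, outward. Bracket and boss are 44 mm wide (y), reach from here down to the base slab and stay more than 55 mm from the core axis. The dark base slab is 205 x 100 mm, 12 mm thick, and reaches 145 mm from the core on the clamp's side, 60 mm on the other.

How it is judged:
By the outcome, as a careful person would: the job done as asked, in the order asked, and still so for the second after the job is handed in, with the robot touching nothing.
It also fails if it takes over 72 s, if anything falls off the work surface, if the arm or the gripper's body presses on something with over 40 N, if the wrist force passes 120 N, or if a joint passes its speed limit or range.

## Working session

There is one attempt and no reset: what is moved stays moved. The work goes in short steps, Python scripts to look and compute and a tool call to move; the robot and the scene stay as the last step left them, time stands still between calls to the robot, and variables do not carry over. Pictures are saved under pics/ and viewed, at most 10 in all, crops included, and the job is handed in when it is done.

Besides the shell and the picture viewer there is one more tool, called after "Request:" by a JSON object that holds its "api" and its "payload", one argument or row to a line. jog_arm: Moves the arm, as the interface text tells. Its arguments: {"type":"object","properties":{"increments":{"type":"array","items":{"type":"array","items":{"type":"array","items":{"type":"number"}}}},"force":{"type":"number"}},"required":["increments"]}

```bash
ls; mkdir -p pics; cat > h.py <<'E'
import numpy as np, cv2, json
from workcell import read_state, viewer, bot
from scipy.spatial.transform import Rotation as R
def cloud(name):
    im,d=viewer.read_camera(name); p=viewer.camera_params(name)
    K=np.array([[p['fx'],0,p['cx']],[0,p['fy'],p['cy']],[0,0,1.]])
    v,u=np.mgrid[:384,:512]
    n=cv2.undistortPoints(np.stack([u,v],-1).reshape(-1,1,2).astype(float),K,np.array([p['k1'],0,0,0,0.])).reshape(384,512,2)
    c=np.dstack([n*d[...,None],d]); X=(c-np.array(p['t']))@np.array(p['R'])
    X[d==0]=np.nan
    return im,d,X
def save(name,im): cv2.imwrite('pics/'+name,im)
E
python3 - <<'E'
from h import *
for n in ['scene','top']:
    im,d,X=cloud(n); np.savez('/tmp/'+n,im=im,X=X)
    save(n+'0.png',cv2.resize(im,(800,600)))
    p=viewer.camera_params(n); print(n,p['fx'],-np.array(p['R']).T@p['t'],np.array(p['R'])[2])
print(read_state())
E
```

```text
pics
scene 372.7308528723748 [0.04846358 0.98802195 0.718938  ] [ 0.39393259 -0.79433489 -0.46243832]
top 354.5897674689618 [ 0.39605158 -0.00326978  1.03283864] [ 0.14478375  0.00526282 -0.98944933]
{'time': 0.1, 'q': array([-1.20391872e+00,  2.64686662e-01,  1.60523043e+00, -2.68542162e-05,
        1.27366756e+00, -3.69185350e-02]), 'joint_vel': array([-0.00024039, -0.00100613, -0.00173101,  0.00012246,  0.00058178,
        0.00028838]), 'joint_torque': array([ 5.81498680e-04, -5.16708112e+01, -3.68589091e+01, -5.48572507e-05,
        6.23200220e-03,  1.59818185e-06]), 'tool_pos': array([ 0.26501646, -0.62025531,  0.30268418]), 'tcp_rot': array([-3.07585632e+00, -6.29600026e-01,  5.53315365e-04]), 'wrist_force': array([ 0.05248018, -0.63844738, -0.68940222]), 'torque': array([-0.01723964, -0.00788664, -0.01671936]), 'grip_force': 0.0, 'width': 1.001153296233561}
```

View pics/scene0.png

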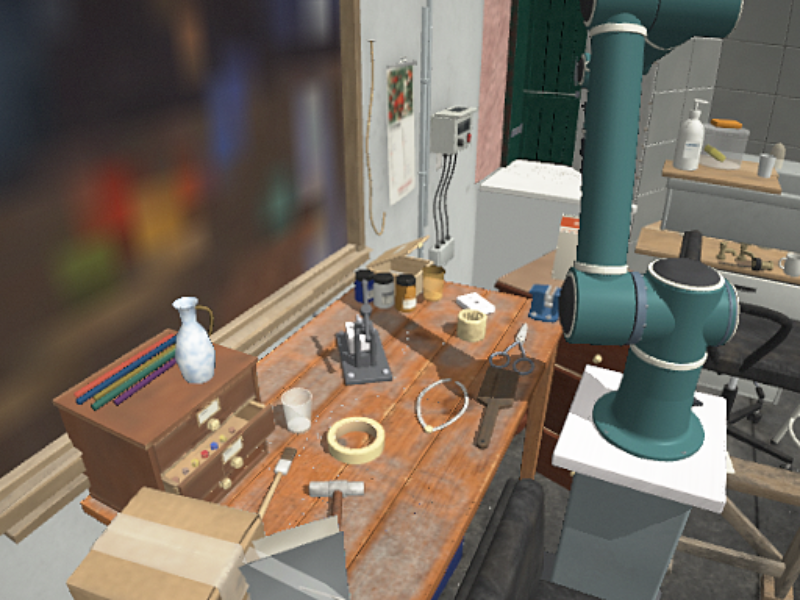

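View pics/top0.png

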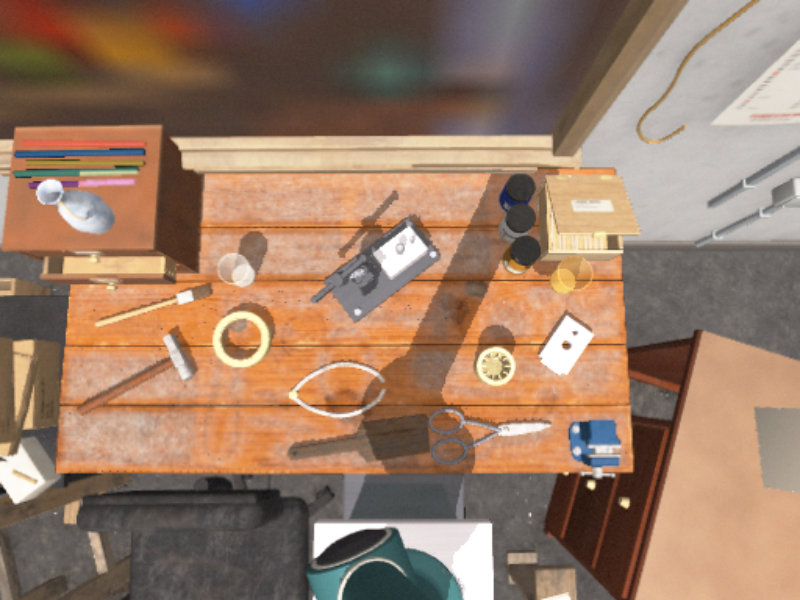

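The top view shows the cover at about (566,344), with its dowel hole to the upper or lower side still to be resolved. The mould base is around (385,270), and its T-handle bar runs along (312,298)–(375,265). The amber tumbler is at (570,277), the ribbed mould at (495,366), the tape at (241,339) and the clear tumbler at (237,268).

```bash
python3 - <<'E'
from h import *
z=np.load('/tmp/top.npz'); im=z['im'];X=z['X']
s=np.load('/tmp/scene.npz'); 
a=cv2.resize(im[190:250,330:390],(400,400),interpolation=cv2.INTER_CUBIC)
b=cv2.resize(im[130:210,195:285],(400,356),interpolation=cv2.INTER_CUBIC)
b=cv2.copyMakeBorder(b,0,44,0,0,cv2.BORDER_CONSTANT)
save('crop1.png',np.hstack([a,b]))
# cover: plane z~16mm, in region, bright
def rect(m):
    P=X[m][:,:2]; r=cv2.minAreaRect((P*1000).astype(np.float32)); return r,len(P)
reg=np.zeros((384,512),bool);reg[190:250,330:390]=1
m=reg&(X[...,2]>.009)&(X[...,2]<.025)&(im.min(2)>110)
print('cover',rect(m),np.median(X[m][:,2]))
# holes in cover
g=im.min(2)
reg=np.zeros((384,512),bool);reg[130:210,195:285]=1
for lo,hi in [(.036,.056),(.07,.085),(.006,.018),(.1,.3)]:
    m=reg&(X[...,2]>lo)&(X[...,2]<hi); print(lo,rect(m),np.nanmedian(X[m][:,2]),np.nanmean(X[m],0))
E
```

```text
cover (((463.32843017578125, -298.88482666015625), (60.911781311035156, 98.94583892822266), 54.3703498840332), 675) 0.014631938952658342
0.036 (((619.5701293945312, 28.335052490234375), (57.610572814941406, 142.52049255371094), 36.97956085205078), 582) 0.0449556937838512 [0.63147487 0.0096029  0.04479891]
0.07 (((609.9786987304688, 30.404298782348633), (17.453960418701172, 131.03030395507812), 47.58957290649414), 38) 0.07520796907532082 [0.61475844 0.02261398 0.07552848]
0.006 (((620.2661743164062, 47.063758850097656), (126.84213256835938, 204.98312377929688), 37.96167755126953), 1231) 0.01109524721457149 [0.59620331 0.04065197 0.01123119]
0.1 (((559.1657104492188, 99.07524871826172), (27.859851837158203, 117.5536117553711), 35.826194763183594), 364) 0.15648921454925863 [0.56827387 0.08883001 0.15218409]
```

View pics/crop1.png

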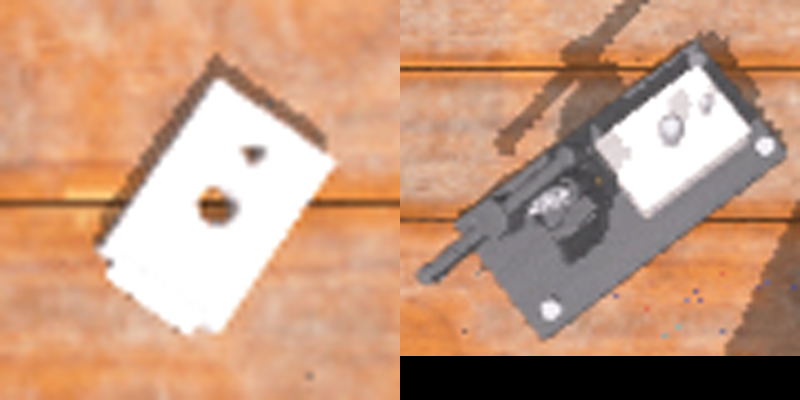

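The crop shows the cover's dowel hole at (253,153) and its bore at (217,206), with the lip at the lower-left end. The seat's core is at (670,127) and the dowel at (705,102), so the seat's +x points up-right. Next I refine the seat, core, hub and cover numbers.

```bash
python3 - <<'E'
from h import *
S0=np.array([.645,-.005]);
def fr(P,o,yaw):
    c,s=np.cos(yaw),np.sin(yaw); d=P[:,:2]-o; return np.c_[d@[c,s],d@[-s,c],P[:,2]]
for n in ['top','scene']:
    z=np.load(f'/tmp/{n}.npz'); im=z['im'];X=z['X'];P=X.reshape(-1,3);C=im.reshape(-1,3)
    ok=~np.isnan(P[:,0]);P=P[ok];C=C[ok]
    # core
    q=fr(P,S0,np.radians(-52.5)); m=(P[:,2]>.055)&(P[:,2]<.09)&(abs(q[:,0])<50e-3)&(abs(q[:,1])<.03)
    print(n,'pins');print(np.c_[P[m],q[m][:,:2]].round(4))
    m=(P[:,2]>.039)&(P[:,2]<.052)&(abs(q[:,0])<.05)&(abs(q[:,1])<.04)
    print('block',cv2.minAreaRect((P[m][:,:2]*1000).astype(np.float32)),m.sum(),np.median(P[m][:,2]))
    m=(P[:,2]>.004)&(P[:,2]<.018)&(np.hypot(*(P[:,:2]-[.6,.04]).T)<.17)&(np.ptp(C.astype(int),axis=1)<35)
    print('slab',cv2.minAreaRect((P[m][:,:2]*1000).astype(np.float32)),m.sum())
    m=(P[:,2]>.115)&(P[:,2]<.25)&(np.hypot(*(P[:,:2]-[.56,.1]).T)<.11)
    H=P[m]; h=fr(H,S0,np.radians(-52.5)); print('bar',m.sum(),H.mean(0),h.min(0),h.max(0))
    w=H-H.mean(0); print(np.linalg.svd(w,full_matrices=False)[2][0])
    cc=np.array([.4666,-.3012]); q=fr(P,cc,np.radians(-35.6))
    m=(P[:,2]>.010)&(P[:,2]<.022)&(abs(q[:,0])<.07)&(abs(q[:,1])<.045)&(np.ptp(C.astype(int),axis=1)<40)
    print('cover',cv2.minAreaRect((P[m][:,:2]*1000).astype(np.float32)),m.sum())
    m=(abs(q[:,0])<.04)&(abs(q[:,1])<.022)&(C.max(1)<170)
    print(np.c_[q[m],C[m].max(1)].round(4))
E
```

```text
top pins
[[ 6.551e-01 -1.330e-02  6.540e-02  1.270e-02  3.000e-03]
 [ 6.533e-01 -1.600e-02  7.200e-02  1.380e-02 -1.000e-04]
 [ 6.537e-01 -1.880e-02  7.040e-02  1.630e-02 -1.500e-03]
 [ 6.526e-01 -1.330e-02  6.410e-02  1.120e-02  9.000e-04]
 [ 6.516e-01 -1.610e-02  6.780e-02  1.280e-02 -1.500e-03]
 [ 6.509e-01 -1.880e-02  7.020e-02  1.460e-02 -3.700e-03]
 [ 6.520e-01 -1.340e-02  5.520e-02  1.090e-02  5.000e-04]
 [ 6.503e-01 -1.610e-02  6.150e-02  1.210e-02 -2.500e-03]
 [ 6.509e-01 -1.900e-02  5.920e-02  1.470e-02 -3.800e-03]
 [ 6.413e-01  9.000e-03  7.450e-02 -1.340e-02  5.600e-03]
 [ 6.411e-01  6.300e-03  7.540e-02 -1.130e-02  3.700e-03]
 [ 6.406e-01  3.500e-03  7.720e-02 -9.400e-03  1.700e-03]
 [ 6.425e-01  7.000e-04  6.980e-02 -6.100e-03  1.500e-03]
 [ 6.390e-01  1.190e-02  7.240e-02 -1.700e-02  5.500e-03]
 [ 6.386e-01  9.100e-03  7.400e-02 -1.500e-02  3.500e-03]
 [ 6.377e-01  6.200e-03  7.740e-02 -1.340e-02  1.100e-03]
 [ 6.381e-01  3.500e-03  7.600e-02 -1.100e-02 -3.000e-04]
 [ 6.377e-01  7.000e-04  7.750e-02 -9.000e-03 -2.300e-03]
 [ 6.362e-01  1.190e-02  7.240e-02 -1.880e-02  
[... 3165 characters left out ...]
 8.200e-03  7.280e-02 -1.620e-02  6.000e-04]
 [ 6.311e-01  8.900e-03  7.430e-02 -1.950e-02 -2.600e-03]]
block ((648.266357421875, 11.051193237304688), (33.17557144165039, 78.98601531982422), 41.853782653808594) 59 0.04720357166421324
slab ((624.5179443359375, 22.54144287109375), (191.2421417236328, 267.8847961425781), 13.138092994689941) 612
bar 168 [0.5600946  0.1061484  0.16430814] [-0.19266517 -0.01209811  0.1157937 ] [-0.08142705  0.01086135  0.20727976]
[-0.42479936  0.69048231 -0.58547389]
cover ((463.1185302734375, -296.28717041015625), (62.309608459472656, 98.20448303222656), 54.11784744262695) 176
[[ 2.10e-03 -4.00e-03  1.29e-02  1.58e+02]
 [ 1.30e-03 -8.50e-03  1.22e-02  1.20e+02]]
```

```bash
cat >> h.py <<'E'
def cur():
    s=read_state(); return np.array(s['tool_pos']),R.from_rotvec(s['tcp_rot']).as_matrix()
def down(ydeg):
    a=np.radians(ydeg); y=np.array([np.cos(a),np.sin(a),0]); z=np.array([0,0,-1.]); return np.c_[np.cross(y,z),y,z]
def plan(p1,R1,N,start=None,lead=None):
    "constant row (units) repeated N times from start to (p1,R1)"
    p0,R0=start or cur()
    w=R.from_matrix(R0.T@R1).as_rotvec()
    if lead is not None and w@lead<0: w=w*(1-2*np.pi/np.linalg.norm(w))
    w=w/N; D=R.from_rotvec(w).as_matrix()
    A=sum(np.linalg.matrix_power(D,k) for k in range(N))
    s=np.linalg.solve(A,R0.T@(np.array(p1)-p0))
    r=np.r_[s/.03,np.degrees(w)/6].round(2); print(N,'x',r.tolist()); 
    return sim(r,N,(p0,R0))
def sim(r,N,start):
    p,Q=start; D=R.from_rotvec(np.radians(r[3:]*6)).as_matrix()
    for _ in range(N): p=p+Q@r[:3]*.03; Q=Q@D
    return p,Q
SEAT=np.array([.6362,.0055,.046]); SY=-52.5
COV=np.array([.4666,-.3005]); CY=-35.7
E
python3 - <<'E'
from h import *
a=plan([*COV,.16],down(90+CY),25); print(a[0])
E
```

```text
25 x [0.56, 0.24, 0.19, -0.0, -0.0, -0.81]
[ 0.46279214 -0.30012457  0.16063015]
```

Request:
{"api": "jog_arm", "payload": {
  "increments": [
    [[0.56, 0.24, 0.19, 0, 0, -0.81, 1], [0.56, 0.24, 0.19, 0, 0, -0.81, 1], [0.56, 0.24, 0.19, 0, 0, -0.81, 1], [0.56, 0.24, 0.19, 0, 0, -0.81, 1], [0.56, 0.24, 0.19, 0, 0, -0.81, 1]]
  ],
  "force": 40
}}

```text
time: 0.52
tool_pos: [0.3552, -0.6052, 0.2743]
tcp_rot: [-2.873, -1.269, 0.0]
wrist_force: [-1.0, -0.0, 0.1]
width: 1.001
grip_force: 0.0
```

Request:
{"api": "jog_arm", "payload": {
  "increments": [
    [[0.56, 0.24, 0.19, 0, 0, -0.81, 1], [0.56, 0.24, 0.19, 0, 0, -0.81, 1], [0.56, 0.24, 0.19, 0, 0, -0.81, 1], [0.56, 0.24, 0.19, 0, 0, -0.81, 1], [0.56, 0.24, 0.19, 0, 0, -0.81, 1]]
  ]
}}

```text
time: 0.93
tool_pos: [0.4305, -0.5541, 0.2457]
tcp_rot: [-2.541, -1.845, -0.0]
wrist_force: [0.2, 0.4, -0.2]
width: 1.003
grip_force: 0.0
```

Request:
{"api": "jog_arm", "payload": {
  "increments": [
    [[0.56, 0.24, 0.19, 0, 0, -0.81, 1], [0.56, 0.24, 0.19, 0, 0, -0.81, 1], [0.56, 0.24, 0.19, 0, 0, -0.81, 1], [0.56, 0.24, 0.19, 0, 0, -0.81, 1], [0.56, 0.24, 0.19, 0, 0, -0.81, 1]]
  ]
}}

```text
time: 1.35
tool_pos: [0.478, -0.4767, 0.2173]
tcp_rot: [-2.096, -2.339, -0.0]
wrist_force: [0.0, 0.1, 0.4]
width: 1.002
grip_force: 0.0
```

Request:
{"api": "jog_arm", "payload": {
  "increments": [
    [[0.56, 0.24, 0.19, 0, 0, -0.81, 1], [0.56, 0.24, 0.19, 0, 0, -0.81, 1], [0.56, 0.24, 0.19, 0, 0, -0.81, 1], [0.56, 0.24, 0.19, 0, 0, -0.81, 1], [0.56, 0.24, 0.19, 0, 0, -0.81, 1]]
  ]
}}

```text
time: 1.77
tool_pos: [0.4894, -0.3865, 0.189]
tcp_rot: [-1.556, -2.728, -0.0]
wrist_force: [-0.3, 0.3, -0.2]
width: 1.003
grip_force: 0.0
```

Request:
{"api": "jog_arm", "payload": {
  "increments": [
    [[0.56, 0.24, 0.19, 0, 0, -0.81, 1], [0.56, 0.24, 0.19, 0, 0, -0.81, 1], [0.56, 0.24, 0.19, 0, 0, -0.81, 1], [0.56, 0.24, 0.19, 0, 0, -0.81, 1], [0.56, 0.24, 0.19, 0, 0, -0.81, 1]]
  ]
}}

```text
time: 2.18
tool_pos: [0.4627, -0.2997, 0.1607]
tcp_rot: [-0.947, -2.995, -0.001]
wrist_force: [0.3, -0.2, 0.5]
width: 1.001
grip_force: 0.0
```

```bash
python3 - <<'E'
from h import *
im,d,X=cloud('scene')   # also lets it settle
p,Q=cur(); print(p,Q.round(3)[:,1],read_state()['q'].round(2))
P=X.reshape(-1,3);P=P[~np.isnan(P[:,0])]; L=(P-p)@Q
m=(np.abs(L[:,0])<.06)&(np.abs(L[:,1])<.07)&(L[:,2]<.1)&(L[:,2]>-.05)
print(m.sum());
for s in (-1,1):
    k=m&(L[:,1]*s>.03)&(abs(L[:,0])<.02); print(s,np.sort(L[k][:,2])[-8:].round(4), np.sort(abs(L[k][:,1]))[:5].round(3))
save('s1.png',cv2.resize(im[130:290,200:420],(800,582),interpolation=cv2.INTER_CUBIC))
plan([*COV,.085],down(90+CY),10)
E
```

```text
[ 0.45990056 -0.29631375  0.15856742] [0.572 0.821 0.001] [-0.62  0.16  2.01  0.    0.97 -1.58]
497
-1 [0.0475 0.0478 0.0489 0.0496 0.0497 0.0506 0.0529 0.053 ] [0.031 0.031 0.032 0.032 0.033]
1 [0.0472 0.0474 0.0486 0.0493 0.0518 0.0523 0.0531 0.0536] [0.031 0.031 0.031 0.031 0.032]
10 x [-0.03, 0.0, 0.25, 0.0, -0.01, 0.01]
```

View pics/s1.png

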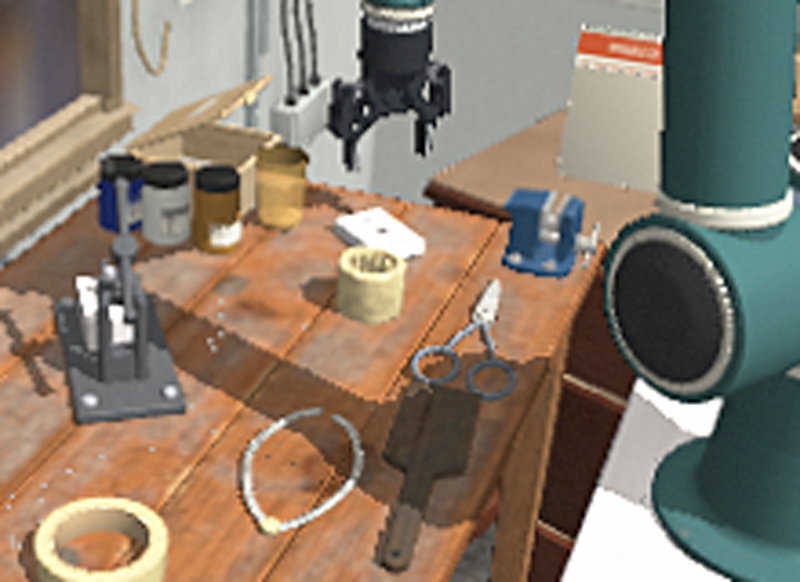

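The gripper hangs above and behind the cover, which lies at (380,232). The fingertips show about 54–60 mm ahead of the TCP when open. The way down is clear.

Request:
{"api": "jog_arm", "payload": {
  "increments": [
    [[0, 0, 0.2, 0, 0, 0, 1], [0, 0, 0.2, 0, 0, 0, 1], [0, 0, 0.2, 0, 0, 0, 1], [0, 0, 0, 0, 0, 0, 1], [0, 0, 0, 0, 0, 0, 1]]
  ]
}}

```text
time: 2.65
tool_pos: [0.4631, -0.3014, 0.1428]
tcp_rot: [-0.956, -2.992, -0.0]
wrist_force: [-0.0, -0.1, 0.1]
width: 1.002
grip_force: 0.0
```

```bash
python3 - <<'E'
from h import *
for _ in range(2): print(cur()[0])
plan([*COV,.069],down(90+CY),8)
E
```

```text
[ 0.4631326  -0.30141665  0.14278914]
[ 0.4631326  -0.30141665  0.14278914]
8 x [-0.01, 0.01, 0.31, -0.0, -0.0, 0.01]
```

Request:
{"api": "jog_arm", "payload": {
  "increments": [
    [[-0.03, 0.03, 0.6, 0, 0, 0, 1], [-0.03, 0.03, 0.6, 0, 0, 0, 1], [-0.03, 0.02, 0.6, 0, 0, 0, 1], [0, 0, 0.5, 0, 0, 0, 1], [0, 0, 0.15, 0, 0, 0, 1]]
  ]
}}

```text
time: 3.07
tool_pos: [0.4656, -0.3001, 0.0676]
tcp_rot: [-0.954, -2.99, -0.002]
wrist_force: [-0.4, 0.3, 0.2]
width: 1.001
grip_force: 0.0
```

Request:
{"api": "jog_arm", "payload": {
  "increments": [
    [[0, 0, 0, 0, 0, 0, 0.5], [0, 0, 0, 0, 0, 0, 0.4], [0, 0, 0, 0, 0, 0, 0.2], [0, 0, 0, 0, 0, 0, 0.1], [0, 0, 0, 0, 0, 0, 0]]
  ]
}}

```text
time: 3.48
tool_pos: [0.4673, -0.301, 0.0709]
tcp_rot: [0.954, 2.991, -0.001]
wrist_force: [-0.3, -0.2, 1.5]
width: 0.687
grip_force: 45.5
```

Request:
{"api": "jog_arm", "payload": {
  "increments": [
    [[0, 0, 0, 0, 0, 0, 0], [0, 0, 0, 0, 0, 0, 0], [0, 0, 0, 0, 0, 0, 0], [0, 0, 0, 0, 0, 0, 0], [0, 0, 0, 0, 0, 0, 0]]
  ]
}}

```text
time: 3.9
tool_pos: [0.4674, -0.301, 0.0709]
tcp_rot: [0.954, 2.992, -0.001]
wrist_force: [-1.4, -0.7, 7.3]
width: 0.693
grip_force: 46.0
```

Request:
{"api": "jog_arm", "payload": {
  "increments": [
    [[0, 0, -0.2, 0, 0, 0, 0], [0, 0, -0.6, 0, 0, 0, 0], [0, 0, -1, 0, 0, 0, 0], [0, 0, -1, 0, 0, 0, 0], [0, 0, -1, 0, 0, 0, 0]]
  ],
  "force": 60
}}

```text
time: 4.32
tool_pos: [0.4656, -0.2996, 0.1839]
tcp_rot: [-0.953, -2.99, -0.002]
wrist_force: [1.2, -0.6, -2.1]
width: 0.684
grip_force: 66.5
```

Request:
{"api": "jog_arm", "payload": {
  "increments": [
    [[0, 0, -0.6, 0, 0, 0, 0], [0, 0, 0, 0, 0, 0, 0], [0, 0, 0, 0, 0, 0, 0], [0, 0, 0, 0, 0, 0, 0], [0, 0, 0, 0, 0, 0, 0]]
  ]
}}

```text
time: 4.73
tool_pos: [0.4652, -0.2994, 0.1992]
tcp_rot: [-0.953, -2.989, -0.002]
wrist_force: [-0.2, 0.6, -2.9]
width: 0.689
grip_force: 66.6
```

```bash
python3 - <<'E'
from h import *
print(cur()[0],read_state()['width'])
plan([*SEAT[:2],.185],down(90+SY),20)
E
```

```text
[ 0.46523108 -0.29939544  0.19915544] 0.6888953785933785
20 x [0.14, 0.57, 0.02, -0.0, -0.0, 0.14]
```

Request:
{"api": "jog_arm", "payload": {
  "increments": [
    [[0.14, 0.57, 0.02, 0, 0, 0.14, 0], [0.14, 0.57, 0.02, 0, 0, 0.14, 0], [0.14, 0.57, 0.02, 0, 0, 0.14, 0], [0.14, 0.57, 0.02, 0, 0, 0.14, 0], [0.14, 0.57, 0.02, 0, 0, 0.14, 0]]
  ]
}}

```text
time: 5.15
tool_pos: [0.5004, -0.2183, 0.1964]
tcp_rot: [-1.063, -2.952, -0.001]
wrist_force: [0.5, 0.4, -1.9]
width: 0.684
grip_force: 66.5
```

Request:
{"api": "jog_arm", "payload": {
  "increments": [
    [[0.14, 0.57, 0.02, 0, 0, 0.14, 0], [0.14, 0.57, 0.02, 0, 0, 0.14, 0], [0.14, 0.57, 0.02, 0, 0, 0.14, 0], [0.14, 0.57, 0.02, 0, 0, 0.14, 0], [0.14, 0.57, 0.02, 0, 0, 0.14, 0]]
  ]
}}

```text
time: 5.57
tool_pos: [0.541, -0.1403, 0.1933]
tcp_rot: [-1.17, -2.911, 0.001]
wrist_force: [-0.2, -0.3, -1.0]
width: 0.684
grip_force: 66.5
```

Request:
{"api": "jog_arm", "payload": {
  "increments": [
    [[0.14, 0.57, 0.02, 0, 0, 0.14, 0], [0.14, 0.57, 0.02, 0, 0, 0.14, 0], [0.14, 0.57, 0.02, 0, 0, 0.14, 0], [0.14, 0.57, 0.02, 0, 0, 0.14, 0], [0.14, 0.57, 0.02, 0, 0, 0.14, 0]]
  ]
}}

```text
time: 5.98
tool_pos: [0.5872, -0.0655, 0.1902]
tcp_rot: [-1.276, -2.866, 0.002]
wrist_force: [-0.4, -0.2, -1.7]
width: 0.686
grip_force: 66.5
```

Request:
{"api": "jog_arm", "payload": {
  "increments": [
    [[0.14, 0.57, 0.02, 0, 0, 0.14, 0], [0.14, 0.57, 0.02, 0, 0, 0.14, 0], [0.14, 0.57, 0.02, 0, 0, 0.14, 0], [0.14, 0.57, 0.02, 0, 0, 0.14, 0], [0.14, 0.57, 0.02, 0, 0, 0.14, 0]]
  ]
}}

```text
time: 6.4
tool_pos: [0.6388, 0.0056, 0.187]
tcp_rot: [-1.38, -2.817, 0.003]
wrist_force: [0.2, 0.1, -1.4]
width: 0.683
grip_force: 66.5
```

Request:
{"api": "jog_arm", "payload": {
  "increments": [
    [[0, 0, 0, 0, 0, 0, 0], [0, 0, 0, 0, 0, 0, 0], [0, 0, 0, 0, 0, 0, 0], [0, 0, 0, 0, 0, 0, 0], [0, 0, 0, 0, 0, 0, 0]]
  ]
}}

```text
time: 6.82
tool_pos: [0.639, 0.0041, 0.1893]
tcp_rot: [-1.382, -2.82, 0.001]
wrist_force: [0.9, 0.9, -1.2]
width: 0.686
grip_force: 66.5
```

```bash
python3 - <<'E'
from h import *
out=[]
p,Q=cur(); print(p,Q[:,1],read_state()['q'].round(2))
for n in ['top','scene']:
    im,d,X=cloud(n); P=X.reshape(-1,3);C=im.reshape(-1,3)
    L=(P-p)@Q  # tool frame; cover x=-tool x
    hsv=np.ptp(C.astype(int),axis=1)
    m=(abs(L[:,0])<.08)&(abs(L[:,1])<.05)&(L[:,2]>.045)&(L[:,2]<.08)&(C.min(1)>110)&(hsv<50)
    print(n,m.sum(),L[m].min(0),L[m].max(0),np.median(L[m][:,2]))
    print('rect',cv2.minAreaRect((L[m][:,:2]*1000).astype(np.float32)))
    c=np.array(np.where((d>0)&(np.linalg.norm(X-p-Q[:,2]*.06,axis=2)<.12))); v,u=c.mean(1).astype(int)
    out.append(cv2.resize(im[max(v-50,0):max(v-50,0)+100,u-50:u+50],(400,400),interpolation=cv2.INTER_CUBIC))
save('hover.png',np.hstack(out))
E
```

```text
[0.6389972  0.00407926 0.18932671] [ 0.79021732  0.61282581 -0.00105518] [-0.03  0.29  1.79 -0.    1.06 -0.69]
top 130 [-0.04277634 -0.02997688  0.0519003 ] [0.04647223 0.03065938 0.0721437 ] 0.05623386490228458
rect ((1.4664230346679688, 0.5476646423339844), (105.6624526977539, 26.867788314819336), 31.748321533203125)
scene 227 [-0.04334997 -0.03267528  0.0455382 ] [0.07872864 0.0430225  0.07949968] 0.05390411227244906
rect ((17.41547393798828, 3.9219741821289062), (75.01040649414062, 119.97954559326172), 81.93115234375)
```

View pics/hover.png

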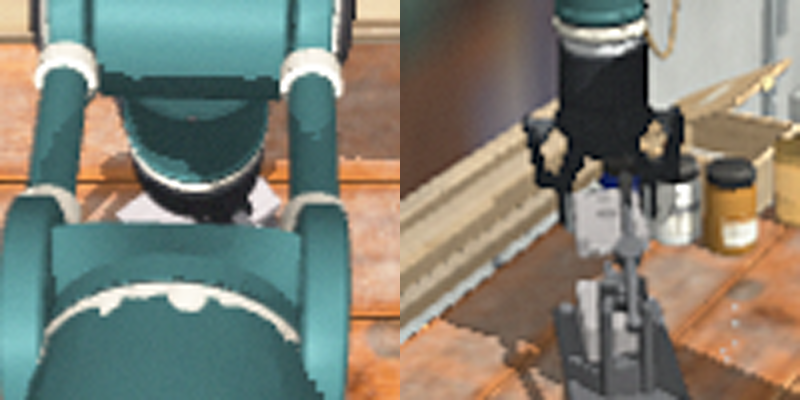

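The hover picture shows the cover held level between the fingers at about (600,225), with the lip side towards the clamp screw at (630,240). The top view of it is mostly hidden by the arm.

Request:
{"api": "jog_arm", "payload": {
  "increments": [
    [[0.03, -0.03, 0.3, 0, 0, 0.05, 0], [0.02, -0.03, 0.3, 0, 0, 0, 0], [0, 0, 0.3, 0, 0, 0, 0], [0, 0, 0.3, 0, 0, 0, 0], [0, 0, 0, 0, 0, 0, 0]]
  ]
}}

```text
time: 7.33
tool_pos: [0.6353, 0.0049, 0.1504]
tcp_rot: [-1.386, -2.814, 0.003]
wrist_force: [-0.2, -0.6, -1.9]
width: 0.68
grip_force: 66.5
```

Request:
{"api": "jog_arm", "payload": {
  "increments": [
    [[0, 0, 0, 0, 0, 0, 0], [0, 0, 0, 0, 0, 0, 0], [0, 0, 0, 0, 0, 0, 0], [0, 0, 0, 0, 0, 0, 0], [0, 0, 0, 0, 0, 0, 0]]
  ]
}}

```text
time: 7.75
tool_pos: [0.6378, 0.0049, 0.1545]
tcp_rot: [1.388, 2.817, 0.001]
wrist_force: [0.4, 0.1, -1.5]
width: 0.688
grip_force: 66.5
```

```bash
python3 - <<'E'
from h import *
p,Q=cur(); print(p,np.degrees(np.arctan2(Q[1,1],Q[0,1])),Q[2])
im,d,X=cloud('scene')
# held cover and seat in scene picture: crop, with projected predicted outlines
def proj(P,pr):
    K=np.array([[pr['fx'],0,pr['cx']],[0,pr['fy'],pr['cy']],[0,0,1.]])
    return cv2.projectPoints(np.array(P,float),cv2.Rodrigues(np.array(pr['R']))[0],np.array(pr['t'],float),K,np.array([pr['k1'],0,0,0.]))[0][:,0]
pr=viewer.camera_params('scene')
u0,v0,s=190,150,8
big=cv2.resize(im[v0:v0+75,u0:u0+90],None,fx=s,fy=s,interpolation=cv2.INTER_NEAREST)
a=np.radians(SY); ex=np.array([np.cos(a),np.sin(a),0]);ey=np.array([-ex[1],ex[0],0])
def poly(o,col):
    for z in (0,.016):
        pts=[o+ex*x+ey*y+[0,0,z] for x,y in [(.045,.03),(-.045,.03),(-.045,-.03),(.045,-.03)]]
        q=((proj(pts,pr)-[u0,v0]+.5)*s).round().astype(int); cv2.polylines(big,[q],True,col,1)
tc=p+Q[:,2]*.070
poly(tc,(0,0,255))
for x,r,h in [(0,.008,.031),(.028,.004,.025)]:
    t=np.linspace(0,6.28,24); pts=[SEAT+ex*x+[0,0,h]+r*(np.cos(k)*ex+np.sin(k)*ey) for k in t]
    cv2.polylines(big,[((proj(pts,pr)-[u0,v0]+.5)*s).round().astype(int)],True,(0,255,0),1)
save('near.png',big)
E
```

```text
[0.63782373 0.00493562 0.1545456 ] 37.53818804168041 [-7.61267579e-04  9.10845639e-04 -9.99999295e-01]
```

View pics/near.png

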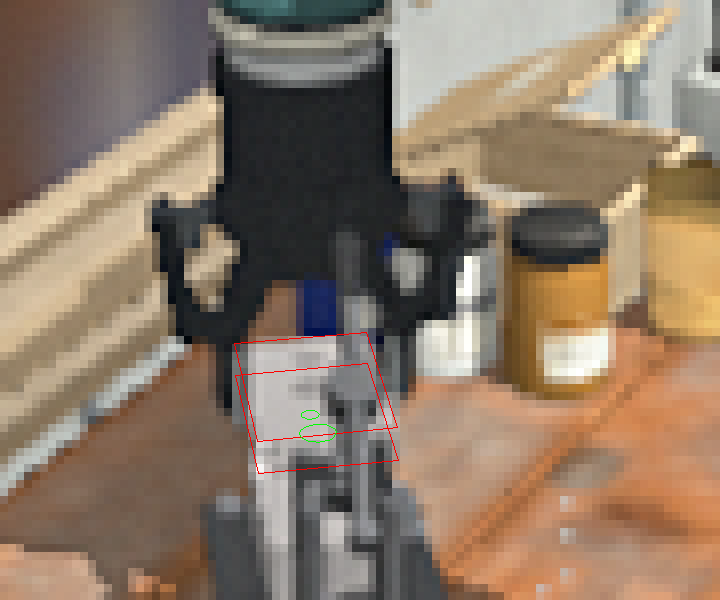

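The outline drawn from the tool pose, red and centred near (317,400), lies right on the held cover. The core and dowel circles, green at (318,433) and (310,414), sit underneath as expected, so I lower it carefully.

Request:
{"api": "jog_arm", "payload": {
  "increments": [
    [[0, 0, 0.1, 0, 0, 0, 0], [0, 0, 0.1, 0, 0, 0, 0], [0, 0, 0.1, 0, 0, 0, 0], [0, 0, 0, 0, 0, 0, 0], [0, 0, 0, 0, 0, 0, 0]]
  ]
}}

```text
time: 8.22
tool_pos: [0.637, 0.0049, 0.1443]
tcp_rot: [-1.388, -2.817, 0.001]
wrist_force: [-0.0, 0.7, -2.0]
width: 0.686
grip_force: 66.5
```

Request:
{"api": "jog_arm", "payload": {
  "increments": [
    [[0, 0, 0.1, 0, 0, 0, 0], [0, 0, 0.1, 0, 0, 0, 0], [0, 0, 0, 0, 0, 0, 0], [0, 0, 0, 0, 0, 0, 0], [0, 0, 0, 0, 0, 0, 0]]
  ]
}}

```text
time: 8.63
tool_pos: [0.6374, 0.0049, 0.1388]
tcp_rot: [-1.389, -2.818, 0.0]
wrist_force: [1.3, 0.3, -2.8]
width: 0.681
grip_force: 66.5
```

Request:
{"api": "jog_arm", "payload": {
  "increments": [
    [[0, 0, 0.1, 0, 0, 0, 0], [0, 0, 0.1, 0, 0, 0, 0], [0, 0, 0.1, 0, 0, 0, 0], [0, 0, 0, 0, 0, 0, 0], [0, 0, 0, 0, 0, 0, 0]]
  ]
}}

```text
time: 9.05
tool_pos: [0.637, 0.0049, 0.1293]
tcp_rot: [-1.388, -2.817, 0.001]
wrist_force: [0.6, -0.1, -2.0]
width: 0.68
grip_force: 66.6
```

Request:
{"api": "jog_arm", "payload": {
  "increments": [
    [[0, 0, 0.1, 0, 0, 0, 0], [0, 0, 0.1, 0, 0, 0, 0], [0, 0, 0, 0, 0, 0, 0], [0, 0, 0, 0, 0, 0, 0], [0, 0, 0, 0, 0, 0, 0]]
  ]
}}

```text
time: 9.47
tool_pos: [0.6374, 0.0049, 0.1238]
tcp_rot: [-1.389, -2.818, -0.0]
wrist_force: [-0.6, -0.1, -1.4]
width: 0.682
grip_force: 66.6
```

Request:
{"api": "jog_arm", "payload": {
  "increments": [
    [[0, 0, 0.08, 0, 0, 0, 0], [0, 0, 0.08, 0, 0, 0, 0], [0, 0, 0.05, 0, 0, 0, 0], [0, 0, 0, 0, 0, 0, 0], [0, 0, 0, 0, 0, 0, 0]]
  ]
}}

```text
time: 9.88
tool_pos: [0.6373, 0.0049, 0.1174]
tcp_rot: [-1.389, -2.818, 0.0]
wrist_force: [0.2, -0.0, -1.3]
width: 0.684
grip_force: 66.5
```

Request:
{"api": "jog_arm", "payload": {
  "increments": [
    [[0, 0, 0.04, 0, 0, 0, 0], [0, 0, 0.03, 0, 0, 0, 0], [0, 0, 0, 0, 0, 0, 0], [0, 0, 0, 0, 0, 0, 0], [0, 0, 0, 0, 0, 0, 0]]
  ]
}}

```text
time: 10.3
tool_pos: [0.6375, 0.0049, 0.1171]
tcp_rot: [1.389, 2.818, -0.0]
wrist_force: [-4.1, 1.1, 8.3]
width: 0.687
grip_force: 67.5
```

Request:
{"api": "jog_arm", "payload": {
  "increments": [
    [[0, 0, 0, 0, 0, 0, 0.5], [0, 0, 0, 0, 0, 0, 1], [0, 0, 0, 0, 0, 0, 1], [0, 0, -0.1, 0, 0, 0, 1], [0, 0, -0.5, 0, 0, 0, 1]]
  ]
}}

```text
time: 10.72
tool_pos: [0.6353, 0.005, 0.1307]
tcp_rot: [-1.386, -2.813, 0.004]
wrist_force: [-0.3, -0.8, 0.4]
width: 0.998
grip_force: 0.0
```

Request:
{"api": "jog_arm", "payload": {
  "increments": [
    [[0, 0, -1, 0, 0, 0, 1], [0, 0, -1, 0, 0, 0, 1], [0, 0, -1, 0, 0, 0, 1], [0, 0, -1, 0, 0, 0, 1], [0, 0, -1, 0, 0, 0, 1]]
  ]
}}

```text
time: 11.13
tool_pos: [0.6372, 0.0049, 0.285]
tcp_rot: [-1.389, -2.818, 0.0]
wrist_force: [0.8, -0.5, -0.0]
width: 0.999
grip_force: 0.0
```

```bash
python3 - <<'E'
from h import *
print(cur()[0],read_state()['q'].round(2))
a=np.radians(SY); ex=np.array([np.cos(a),np.sin(a),0]);ey=np.array([-ex[1],ex[0],0]);ez=np.array([0,0,1.])
S,C=np.sin(np.radians(35)),np.cos(np.radians(35))
ax=-S*ex+C*ez; ux=C*ex+S*ez
for n in ['top','scene']:
    X=np.load(f'/tmp/{n}.npz')['X'].reshape(-1,3); X=X[~np.isnan(X[:,0])]
    D=X-SEAT; L=np.c_[D@ux,D@ey,D@ax]
    sx=D@ex
    m=(abs(L[:,1])<.07)&(sx<-.05)&(sx>-.25)&(X[:,2]>.07)&(X[:,2]<.3)
    L=L[m]; 
    h,e=np.histogram(L[:,2],bins=np.arange(.05,.25,.006)); print(n,dict(zip(e.round(3),h)))
    w=np.percentile(L[:,2],90)
    for lo in np.arange(.1,.21,.02):
        k=(L[:,2]>lo)&(L[:,2]<lo+.02)
        if k.sum(): print(lo.round(2),k.sum(),L[k].min(0).round(3),L[k].max(0).round(3),L[k].mean(0).round(4))
    np.save(f'/tmp/L{n}.npy',L)
E
```

```text
[0.63716689 0.00492349 0.28496127] [-0.03  0.21  1.71  0.    1.23 -0.69]
top {np.float64(0.05): np.int64(0), np.float64(0.056): np.int64(2), np.float64(0.062): np.int64(0), np.float64(0.068): np.int64(12), np.float64(0.074): np.int64(16), np.float64(0.08): np.int64(18), np.float64(0.086): np.int64(28), np.float64(0.092): np.int64(62), np.float64(0.098): np.int64(13), np.float64(0.104): np.int64(6), np.float64(0.11): np.int64(4), np.float64(0.116): np.int64(6), np.float64(0.122): np.int64(4), np.float64(0.128): np.int64(3), np.float64(0.134): np.int64(4), np.float64(0.14): np.int64(3), np.float64(0.146): np.int64(0), np.float64(0.152): np.int64(7), np.float64(0.158): np.int64(26), np.float64(0.164): np.int64(60), np.float64(0.17): np.int64(159), np.float64(0.176): np.int64(1), np.float64(0.182): np.int64(0), np.float64(0.188): np.int64(0), np.float64(0.194): np.int64(0), np.float64(0.2): np.int64(0), np.float64(0.206): np.int64(0), np.float64(0.212): np.int64(0), np.float64(0.218): np.int64(0), np.float64(0.224): np.int64(0), np.float64(0.23): np.int64(0), np.float64(0.236): np.int64(
[... 1037 characters left out ...]
oat64(0.176): np.int64(12), np.float64(0.182): np.int64(0), np.float64(0.188): np.int64(0), np.float64(0.194): np.int64(0), np.float64(0.2): np.int64(0), np.float64(0.206): np.int64(0), np.float64(0.212): np.int64(0), np.float64(0.218): np.int64(0), np.float64(0.224): np.int64(0), np.float64(0.23): np.int64(0), np.float64(0.236): np.int64(0), np.float64(0.242): np.int64(0)}
0.1 13 [-0.053 -0.02   0.101] [-0.034  0.02   0.117] [-4.360e-02 -1.000e-04  1.049e-01]
0.12 5 [-0.035  0.003  0.12 ] [-0.033  0.006  0.138] [-0.0343  0.0041  0.1281]
0.14 4 [-0.096 -0.012  0.154] [-0.033  0.011  0.16 ] [-0.0505  0.0035  0.1579]
0.16 156 [-0.098 -0.011  0.16 ] [0.035 0.011 0.178] [-0.0352  0.0007  0.172 ]
```

```bash
python3 - <<'E'
from h import *
for n in ['top','scene']:
    L=np.load(f'/tmp/L{n}.npy'); k=(L[:,2]>.155)&(abs(L[:,0]+.0325)>.014)&(abs(L[:,0]+.0325)<.055); B=L[k]
    t=B[B[:,2]>.166]
    pf=np.polyfit(B[:,0]+.0325,B[:,1],1); print(n,np.degrees(np.arctan(pf[0])),pf[1],np.percentile(t[:,2],[10,50,90]))
    print('hub v',L[(L[:,2]>.155)&(abs(L[:,0]+.0325)<.013)].mean(0), 'ends', np.sort(L[L[:,2]>.155][:,0])[[0,1,2,-3,-2,-1]].round(4))
    k=(L[:,2]>.085)&(L[:,2]<.1); print('boss',L[k].min(0),L[k].max(0),np.median(L[k],0))
    t=B[:,0]; print([ (round(c,3),B[abs(t-c)<.006][:,1].mean().round(4),len(B[abs(t-c)<.006])) for c in np.arange(-.08,.03,.012)])
E
```

```text
top -4.570200473969769 -0.0013076560748805615 [0.16821052 0.17097336 0.17222033]
hub v [-0.03009439 -0.00206891  0.17058183] ends [-0.1    -0.0976 -0.0966  0.035   0.0351  0.0352]
boss [-0.0571343  -0.0215277   0.08585714] [-0.01884228  0.00844869  0.0998641 ] [-0.0318947  -0.01305771  0.09357293]
[(np.float64(-0.08), np.float64(0.0024), 16), (np.float64(-0.068), np.float64(0.0016), 15), (np.float64(-0.056), np.float64(0.0008), 20), (np.float64(-0.044), np.float64(-0.0003), 4), (np.float64(-0.032), np.float64(nan), 0), (np.float64(-0.02), np.float64(-0.003), 6), (np.float64(-0.008), np.float64(-0.0032), 20), (np.float64(0.004), np.float64(-0.0043), 17), (np.float64(0.016), np.float64(-0.0052), 22), (np.float64(0.028), np.float64(-0.0029), 1)]
scene -5.349635119835337 0.0004507295351972398 [0.16999977 0.17209868 0.17404054]
hub v [-0.03349578  0.00054105  0.17238336] ends [-0.0985 -0.0984 -0.0983  0.0321  0.0329  0.0354]
boss [-0.06956261 -0.0195475   0.08519031] [-0.01878433  0.02171025  0.0998554 ] [-0.04106163  0.0077832   0.09477121]
[(np.float64(-0.08), np.float64(0.0054), 13), (np.float64(-0.068), np.float64(0.0033), 10), (np.float64(-0.056), np.float64(0.002), 12), (np.float64(-0.044), np.float64(0.0024), 2), (np.float64(-0.032), np.float64(nan), 0), (np.float64(-0.02), np.float64(-0.0008), 5), (np.float64(-0.008), np.float64(-0.001), 10), (np.float64(0.004), np.float64(-0.0029), 9), (np.float64(0.016), np.float64(-0.0046), 11), (np.float64(0.028), np.float64(nan), 0)]<stdin>:8: RuntimeWarning: Mean of empty slice.
  ret = ret.dtype.type(ret / rcount)
```

```bash
cat >> h.py <<'E'
a_=np.radians(SY); ex=np.array([np.cos(a_),np.sin(a_),0]);ey=np.array([-ex[1],ex[0],0]);ez=np.array([0,0,1.])
S_,C_=np.sin(np.radians(35)),np.cos(np.radians(35)); ax=-S_*ex+C_*ez; ux=C_*ex+S_*ez
HU,HV,HW=-.0325,-.0003,.164
def tee(beta,back=0,w=HW,r=.045):
    "tool on the bar end at angle beta (deg) in the (ux,ey) plane, tool x towards the hub"
    b=np.cos(np.radians(beta))*ux+np.sin(np.radians(beta))*ey
    Rm=np.c_[-b,np.cross(-ax,-b),-ax]
    return SEAT+HU*ux+HV*ey+w*ax+r*b+(.054+back)*ax,Rm
E
python3 - <<'E'
from h import *
t=tee(-5,.06); print(t[0]); s=plan(*t,15); print(s[0]); plan(*tee(-5,0),5,start=t)
E
```

```text
[0.54192882 0.12142119 0.28079576]
15 x [0.33, -0.02, -0.09, -0.02, -0.39, 0.05]
[0.54192141 0.12302463 0.2818718 ]
5 x [-0.0, 0.0, 0.4, 0.0, 0.0, 0.0]
```

Request:
{"api": "jog_arm", "payload": {
  "increments": [
    [[0, 0, -0.8, 0, 0, 0, 0.2], [0, 0, -0.7, 0, 0, 0, -0.2], [0.33, -0.02, -0.09, -0.02, -0.39, 0.05, -0.2], [0.33, -0.02, -0.09, -0.02, -0.39, 0.05, -0.2], [0.33, -0.02, -0.09, -0.02, -0.39, 0.05, -0.2]]
  ]
}}

```text
time: 11.55
tool_pos: [0.618, 0.0275, 0.3366]
tcp_rot: [1.36, 2.702, -0.073]
wrist_force: [-0.5, -0.2, -0.5]
width: 0.396
grip_force: 0.0
```

Request:
{"api": "jog_arm", "payload": {
  "increments": [
    [[0.33, -0.02, -0.09, -0.02, -0.39, 0.05, -0.2], [0.33, -0.02, -0.09, -0.02, -0.39, 0.05, -0.2], [0.33, -0.02, -0.09, -0.02, -0.39, 0.05, -0.2], [0.33, -0.02, -0.09, -0.02, -0.39, 0.05, -0.2], [0.33, -0.02, -0.09, -0.02, -0.39, 0.05, -0.2]]
  ]
}}

```text
time: 11.97
tool_pos: [0.5849, 0.0675, 0.3389]
tcp_rot: [1.306, 2.514, -0.185]
wrist_force: [-0.2, -0.1, 0.0]
width: 0.397
grip_force: 0.0
```

Request:
{"api": "jog_arm", "payload": {
  "increments": [
    [[0.33, -0.02, -0.09, -0.02, -0.39, 0.05, -0.2], [0.33, -0.02, -0.09, -0.02, -0.39, 0.05, -0.2], [0.33, -0.02, -0.09, -0.02, -0.39, 0.05, -0.2], [0.33, -0.02, -0.09, -0.02, -0.39, 0.05, -0.2], [0.33, -0.02, -0.09, -0.02, -0.39, 0.05, -0.2]]
  ]
}}

```text
time: 12.38
tool_pos: [0.5536, 0.1077, 0.3316]
tcp_rot: [1.248, 2.323, -0.284]
wrist_force: [0.4, -0.5, -0.3]
width: 0.4
grip_force: 0.0
```

Request:
{"api": "jog_arm", "payload": {
  "increments": [
    [[0.33, -0.02, -0.09, -0.02, -0.39, 0.05, -0.2], [0.33, -0.02, -0.09, -0.02, -0.39, 0.05, -0.2], [0, 0, 0, 0, 0, 0, -0.2], [0, 0, 0, 0, 0, 0, -0.2], [0, 0, 0, 0, 0, 0, -0.2]]
  ]
}}

```text
time: 12.8
tool_pos: [0.5424, 0.123, 0.3258]
tcp_rot: [1.223, 2.249, -0.32]
wrist_force: [0.5, -0.8, 0.2]
width: 0.404
grip_force: 0.0
```

```bash
python3 - <<'E'
from h import *
p,Q=cur(); print(p,read_state()['q'].round(2),read_state()['width'])
t=tee(-5,.03); print(t[0],(Q.T@(t[0]-p))/.03, np.degrees(R.from_matrix(Q.T@t[1]).as_rotvec())/6)
s=plan(*t,10)
E
```

```text
[0.54241362 0.12300792 0.32577804] [ 0.46 -0.03  1.99 -0.67  1.14  0.16] 0.40394655965998216
[0.55240396 0.10776972 0.25622119] [ 0.82996682 -0.12949821  2.24477429] [0.06818431 0.01168415 0.04665707]
10 x [0.08, -0.01, 0.22, 0.01, 0.0, 0.0]
```

Request:
{"api": "jog_arm", "payload": {
  "increments": [
    [[0.08, -0.01, 0.22, 0.01, 0, 0, -0.2], [0.08, -0.01, 0.22, 0.01, 0, 0, -0.2], [0.08, -0.01, 0.22, 0.01, 0, 0, -0.2], [0.08, -0.01, 0.22, 0.01, 0, 0, -0.2], [0.08, -0.01, 0.22, 0.01, 0, 0, -0.2]]
  ]
}}

```text
time: 13.22
tool_pos: [0.5474, 0.1149, 0.2903]
tcp_rot: [1.227, 2.249, -0.328]
wrist_force: [1.0, -0.3, 0.3]
width: 0.395
grip_force: 0.0
```

Request:
{"api": "jog_arm", "payload": {
  "increments": [
    [[0.08, -0.01, 0.22, 0.01, 0, 0, -0.2], [0.08, -0.01, 0.22, 0.01, 0, 0, -0.2], [0.08, -0.01, 0.22, 0.01, 0, 0, -0.2], [0.08, -0.01, 0.22, 0.01, 0, 0, -0.2], [0.08, -0.01, 0.22, 0.01, 0, 0, -0.2]]
  ]
}}

```text
time: 13.63
tool_pos: [0.5526, 0.1079, 0.2568]
tcp_rot: [1.229, 2.25, -0.333]
wrist_force: [1.2, -0.0, 0.6]
width: 0.4
grip_force: 0.0
```

Request:
{"api": "jog_arm", "payload": {
  "increments": [
    [[0, 0, 0, 0, 0, 0, -0.2], [0, 0, 0, 0, 0, 0, -0.2], [0, 0, 0, 0, 0, 0, -0.2], [0, 0, 0, 0, 0, 0, -0.2], [0, 0, 0, 0, 0, 0, -0.2]]
  ]
}}

```text
time: 14.05
tool_pos: [0.5528, 0.1083, 0.2581]
tcp_rot: [1.229, 2.249, -0.331]
wrist_force: [0.1, 0.1, -0.1]
width: 0.401
grip_force: 0.0
```

```bash
python3 - <<'E'
from h import *
t=tee(-5,.0); plan(*t,5)
im,d,X=cloud('scene')
save('tee1.png',cv2.resize(im[140:240,180:280],(600,600),interpolation=cv2.INTER_CUBIC))
E
```

```text
5 x [0.01, -0.0, 0.21, -0.01, 0.0, 0.01]
```

View pics/tee1.png

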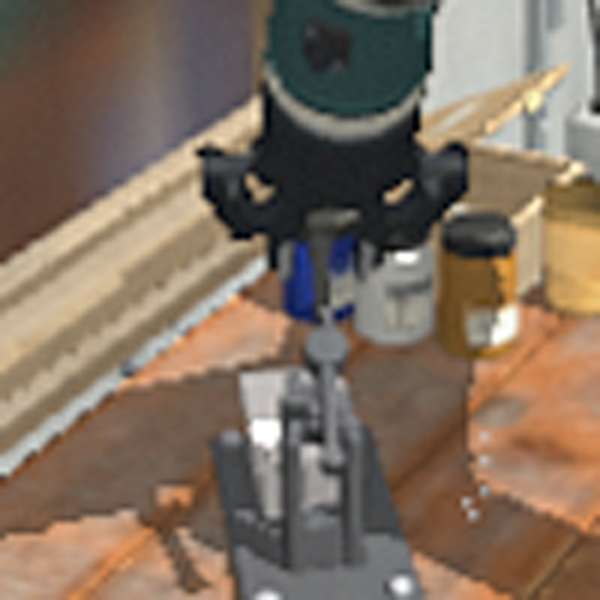

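The picture shows the fingers at (270,255) and (375,255), either side of the upper bar end at (322,235). The hub is at (325,345), and the cover is seated behind the bracket. I go down and grip.

Request:
{"api": "jog_arm", "payload": {
  "increments": [
    [[0.01, 0, 0.3, 0, 0, 0, -0.2], [0, 0, 0.3, 0, 0, 0, -0.2], [0, 0, 0.3, 0, 0, 0, -0.2], [0, 0, 0.15, 0, 0, 0, -0.2], [0, 0, 0, 0, 0, 0, -0.2]]
  ],
  "force": 40
}}

```text
time: 14.52
tool_pos: [0.5627, 0.0927, 0.2295]
tcp_rot: [1.23, 2.251, -0.336]
wrist_force: [0.5, 0.1, -0.5]
width: 0.398
grip_force: 0.0
```

Request:
{"api": "jog_arm", "payload": {
  "increments": [
    [[0, 0, 0, 0, 0, 0, -0.5], [0, 0, 0, 0, 0, 0, -0.8], [0, 0, 0, 0, 0, 0, -0.9], [0, 0, 0, 0, 0, 0, -1], [0, 0, 0, 0, 0, 0, -1]]
  ]
}}

```text
time: 14.93
tool_pos: [0.5633, 0.0939, 0.2317]
tcp_rot: [1.229, 2.249, -0.332]
wrist_force: [1.0, 0.2, -0.5]
width: 0.096
grip_force: 43.3
```

Request:
{"api": "jog_arm", "payload": {
  "increments": [
    [[0, 0, 0, 0, 0, 0, -1], [0, 0, 0, 0, 0, 0, -1], [0, 0, 0, 0, 0, 0, -1], [0, 0, 0, 0, 0, 0, -1], [0, 0, 0, 0, 0, 0, -1]]
  ]
}}

```text
time: 15.35
tool_pos: [0.5634, 0.0939, 0.2317]
tcp_rot: [1.229, 2.249, -0.332]
wrist_force: [0.9, 0.1, -0.9]
width: 0.101
grip_force: 43.4
```

```bash
python3 - <<'E'
from h import *
s=read_state(); p,Q=cur(); t=tee(-5); print(Q.T@(p-t[0]),np.degrees(R.from_matrix(t[1].T@Q).as_rotvec()),Q.T@s['wrist_force'],s['width'],s['grip_force'],s['q'].round(2))
E
```

```text
[-0.00037747  0.00028904  0.00026631] [ 0.19973812 -0.10443859 -0.2675151 ] [0.22112144 0.79265409 0.99350228] 0.10066439233351242 43.35822343826294 [ 0.39  0.08  2.06 -0.74  0.97  0.24]
```

Request:
{"api": "jog_arm", "payload": {
  "increments": [
    [[0.006, -0.131, 0.01, 0, 0, 0.833, -1], [0.006, -0.131, 0.01, 0, 0, 0.833, -1], [0.006, -0.131, 0.01, 0, 0, 0.833, -1], [0.006, -0.131, 0.01, 0, 0, 0.833, -1], [0.006, -0.131, 0.01, 0, 0, 0.833, -1]]
  ]
}}

```text
time: 15.77
tool_pos: [0.5462, 0.0857, 0.2271]
tcp_rot: [1.673, 1.907, -0.161]
wrist_force: [1.5, -0.8, -2.7]
width: 0.09
grip_force: 43.2
```

```bash
cat > st.py <<'E'
from h import *
import sys
s=read_state(); p,Q=cur(); b=-Q[:,0]; beta=np.degrees(np.arctan2(b@ey,b@ux))
t=tee(beta); print('beta',beta,'dev from ideal (tool)',(Q.T@(p-t[0])*1000).round(1),'tilt',(Q.T@-ax).round(3),'F',(Q.T@s['wrist_force']).round(1),'M',(Q.T@s['torque']).round(2),'q',s['q'].round(2),'t',s['time'])
E
python3 st.py
```

```text
beta -29.96032352525851 dev from ideal (tool) [-0.3  0.3  1.8] tilt [0.003 0.002 1.   ] F [0.7 0.4 3.1] M [-0.11  0.4  -0.08] q [ 0.39  0.05  2.1  -0.74  0.96  0.69] t 15.7667
```

Turning cleanly. I continue the stroke.

Request:
{"api": "jog_arm", "payload": {
  "increments": [
    [[0.006, -0.131, 0.01, 0, 0, 0.833, -1], [0.006, -0.131, 0.01, 0, 0, 0.833, -1], [0.006, -0.131, 0.01, 0, 0, 0.833, -1], [0.006, -0.131, 0.01, 0, 0, 0.833, -1], [0.006, -0.131, 0.01, 0, 0, 0.833, -1]]
  ]
}}

```text
time: 16.18
tool_pos: [0.5287, 0.0848, 0.2182]
tcp_rot: [2.04, 1.496, 0.013]
wrist_force: [3.1, -0.8, -3.0]
width: 0.095
grip_force: 43.0
```

Request:
{"api": "jog_arm", "payload": {
  "increments": [
    [[0.006, -0.131, 0.01, 0, 0, 0.833, -1], [0.006, -0.131, 0.01, 0, 0, 0.833, -1], [0.006, -0.131, 0.01, 0, 0, 0.833, -1], [0.006, -0.131, 0.01, 0, 0, 0.833, -1], [0.006, -0.131, 0.01, 0, 0, 0.833, -1]]
  ]
}}

```text
time: 16.6
tool_pos: [0.5145, 0.0913, 0.2067]
tcp_rot: [2.324, 1.023, 0.187]
wrist_force: [4.6, -1.2, -4.0]
width: 0.096
grip_force: 42.7
```

Request:
{"api": "jog_arm", "payload": {
  "increments": [
    [[0.006, -0.131, 0.01, 0, 0, 0.833, -1], [0.006, -0.131, 0.01, 0, 0, 0.833, -1], [0.006, -0.131, 0.01, 0, 0, 0.833, -1], [0.006, -0.131, 0.01, 0, 0, 0.833, -1], [0.006, -0.131, 0.01, 0, 0, 0.833, -1]]
  ]
}}

```text
time: 17.02
tool_pos: [0.5061, 0.1036, 0.1943]
tcp_rot: [2.518, 0.502, 0.356]
wrist_force: [4.7, -2.6, -4.1]
width: 0.097
grip_force: 42.6
```

```bash
python3 st.py
```

```text
beta -104.91044747499126 dev from ideal (tool) [0.5 0.4 6.4] tilt [ 0.002 -0.003  1.   ] F [2.5 1.  6.2] M [ 0.16  0.42 -0.13] q [ 0.46  0.04  2.18 -0.77  0.95  2.11] t 17.0167
```

Request:
{"api": "jog_arm", "payload": {
  "increments": [
    [[0.005, -0.118, 0.009, 0, 0, 0.75, -1], [0.005, -0.118, 0.009, 0, 0, 0.75, -1], [0.005, -0.118, 0.009, 0, 0, 0.75, -1], [0.005, -0.118, 0.009, 0, 0, 0.75, -1], [0, 0, 0, 0, 0, 0, -1]]
  ]
}}

```text
time: 17.43
tool_pos: [0.5046, 0.1151, 0.1859]
tcp_rot: [2.597, 0.105, 0.47]
wrist_force: [4.8, -2.3, -4.2]
width: 0.096
grip_force: 42.6
```

```bash
python3 st.py
```

```text
beta -122.79795009106049 dev from ideal (tool) [ 0.5 -0.   7.6] tilt [ 0.001 -0.004  1.   ] F [ 2.8 -0.1  6.2] M [0.21 0.47 0.14] q [ 0.48  0.06  2.18 -0.77  0.95  2.45] t 17.4333
```

Request:
{"api": "jog_arm", "payload": {
  "increments": [
    [[0, 0, 0, 0, 0, 0, -0.6], [0, 0, 0, 0, 0, 0, -0.3], [0, 0, 0, 0, 0, 0, -0.2], [0, 0, -0.5, 0, 0, 0, -0.2], [0, 0, -1, 0, 0, 0, -0.2]]
  ]
}}

```text
time: 17.85
tool_pos: [0.4866, 0.1338, 0.2202]
tcp_rot: [2.595, 0.108, 0.459]
wrist_force: [-0.3, -0.2, 0.2]
width: 0.399
grip_force: 0.0
```

```bash
python3 st.py
```

```text
beta -122.5567006241155 dev from ideal (tool) [ -3.    0.3 -35.3] tilt [ 0.009 -0.006  1.   ] F [-0.2  0.3 -0.2] M [ 0.24 -0.15 -0.  ] q [ 0.53  0.01  2.16 -0.72  1.04  2.42] t 17.85
```

Request:
{"api": "jog_arm", "payload": {
  "increments": [
    [[0.008, 0.157, 0, 0, 0, -1, -0.2], [0.008, 0.157, 0, 0, 0, -1, -0.2], [0.008, 0.157, 0, 0, 0, -1, -0.2], [0.008, 0.157, 0, 0, 0, -1, -0.2], [0.008, 0.157, 0, 0, 0, -1, -0.2]]
  ]
}}

```text
time: 18.27
tool_pos: [0.4937, 0.1167, 0.236]
tcp_rot: [2.433, 0.768, 0.271]
wrist_force: [0.3, -0.4, 0.8]
width: 0.402
grip_force: 0.0
```

Request:
{"api": "jog_arm", "payload": {
  "increments": [
    [[0.008, 0.157, 0, 0, 0, -1, -0.2], [0.008, 0.157, 0, 0, 0, -1, -0.2], [0.008, 0.157, 0, 0, 0, -1, -0.2], [0.008, 0.157, 0, 0, 0, -1, -0.2], [0.008, 0.157, 0, 0, 0, -1, -0.2]]
  ]
}}

```text
time: 18.68
tool_pos: [0.5091, 0.1048, 0.249]
tcp_rot: [2.134, 1.36, 0.064]
wrist_force: [-0.7, 0.0, 0.1]
width: 0.394
grip_force: 0.0
```

Request:
{"api": "jog_arm", "payload": {
  "increments": [
    [[0.008, 0.157, 0, 0, 0, -1, -0.2], [0.008, 0.157, 0, 0, 0, -1, -0.2], [0.008, 0.157, 0, 0, 0, -1, -0.2], [0.008, 0.157, 0, 0, 0, -1, -0.2], [0.008, 0.157, 0, 0, 0, -1, -0.2]]
  ]
}}

```text
time: 19.1
tool_pos: [0.5303, 0.1032, 0.2589]
tcp_rot: [1.712, 1.87, -0.145]
wrist_force: [0.0, 0.4, -0.4]
width: 0.399
grip_force: 0.0
```

Request:
{"api": "jog_arm", "payload": {
  "increments": [
    [[0.008, 0.157, 0, 0, 0, -1, -0.2], [0.008, 0.157, 0, 0, 0, -1, -0.2], [0.008, 0.157, 0, 0, 0, -1, -0.2], [0.008, 0.157, 0, 0, 0, -1, -0.2], [0.008, 0.157, 0, 0, 0, -1, -0.2]]
  ]
}}

```text
time: 19.52
tool_pos: [0.5515, 0.1122, 0.2629]
tcp_rot: [1.184, 2.277, -0.348]
wrist_force: [0.6, 0.8, 0.3]
width: 0.398
grip_force: 0.0
```

Request:
{"api": "jog_arm", "payload": {
  "increments": [
    [[0.008, 0.157, 0, 0, 0, -1, -0.2], [0.008, 0.157, 0, 0, 0, -1, -0.2], [0.008, 0.157, 0, 0, 0, -1, -0.2], [0.008, 0.157, 0, 0, 0, -1, -0.2], [0.008, 0.157, 0, 0, 0, -1, -0.2]]
  ]
}}

```text
time: 19.93
tool_pos: [0.5672, 0.1294, 0.2599]
tcp_rot: [0.567, 2.562, -0.538]
wrist_force: [0.3, 0.6, 0.4]
width: 0.402
grip_force: 0.0
```

Request:
{"api": "jog_arm", "payload": {
  "increments": [
    [[0.008, 0.157, 0, 0, 0, -1, -0.2], [0.008, 0.157, 0, 0, 0, -1, -0.2], [0.008, 0.157, 0, 0, 0, -1, -0.2], [0.008, 0.157, 0, 0, 0, -1, -0.2], [0.008, 0.157, 0, 0, 0, -1, -0.2]]
  ]
}}

```text
time: 20.35
tool_pos: [0.573, 0.1501, 0.2507]
tcp_rot: [-0.119, 2.705, -0.705]
wrist_force: [0.0, 0.7, 0.2]
width: 0.403
grip_force: 0.0
```

Request:
{"api": "jog_arm", "payload": {
  "increments": [
    [[0, 0, 0, 0, 0, 0, -0.2], [0, 0, 0, 0, 0, 0, -0.2], [0, 0, 0, 0, 0, 0, -0.2], [0, 0, 0, 0, 0, 0, -0.2], [0, 0, 0, 0, 0, 0, -0.2]]
  ]
}}

```text
time: 20.77
tool_pos: [0.573, 0.1497, 0.2508]
tcp_rot: [-0.11, 2.704, -0.703]
wrist_force: [-0.9, 0.2, 0.6]
width: 0.402
grip_force: 0.0
```

```bash
python3 st.py; python3 - <<'E'
from h import *
plan(*tee(57.3,0,w=HW-.0074),5)
E
```

```text
beta 57.22998303739345 dev from ideal (tool) [ -0.2  -0.4 -37.5] tilt [-0.002  0.003  1.   ] F [ 0.6 -0.2 -0.9] M [-0.25  0.16 -0.02] q [ 0.48  0.12  1.97 -0.71  1.06 -0.81] t 20.7667
5 x [0.0, 0.0, 0.3, -0.01, -0.0, -0.0]
```

Request:
{"api": "jog_arm", "payload": {
  "increments": [
    [[0, 0, 0.4, 0, 0, 0, -0.2], [0, 0, 0.4, 0, 0, 0, -0.2], [0, 0, 0.4, 0, 0, 0, -0.2], [0, 0, 0.3, 0, 0, 0, -0.2], [0, 0, 0, 0, 0, 0, -0.2]]
  ]
}}

```text
time: 21.18
tool_pos: [0.5877, 0.1274, 0.2105]
tcp_rot: [-0.112, 2.708, -0.707]
wrist_force: [0.1, -0.5, 0.1]
width: 0.398
grip_force: 0.0
```

Request:
{"api": "jog_arm", "payload": {
  "increments": [
    [[0, 0, 0, 0, 0, 0, -0.5], [0, 0, 0, 0, 0, 0, -0.8], [0, 0, 0, 0, 0, 0, -1], [0, 0, 0, 0, 0, 0, -1], [0, 0, 0, 0, 0, 0, -1]]
  ]
}}

```text
time: 21.6
tool_pos: [0.5885, 0.1292, 0.2138]
tcp_rot: [-0.112, 2.704, -0.703]
wrist_force: [0.9, -1.6, -2.7]
width: 0.094
grip_force: 43.5
```

Request:
{"api": "jog_arm", "payload": {
  "increments": [
    [[0, 0, 0, 0, 0, 0, -1], [0.006, -0.131, 0.01, 0, 0, 0.833, -1], [0.006, -0.131, 0.01, 0, 0, 0.833, -1], [0.006, -0.131, 0.01, 0, 0, 0.833, -1], [0.006, -0.131, 0.01, 0, 0, 0.833, -1]]
  ]
}}

```text
time: 22.02
tool_pos: [0.5862, 0.1148, 0.2194]
tcp_rot: [0.356, 2.623, -0.593]
wrist_force: [1.0, -1.1, -3.1]
width: 0.097
grip_force: 43.5
```

```bash
python3 st.py
```

```text
beta 37.11437842167886 dev from ideal (tool) [-0.1 -0.   8.7] tilt [-0.001  0.004  1.   ] F [0.4 0.4 3.4] M [-0.19  0.22 -0.13] q [ 0.41  0.15  2.01 -0.74  0.97 -0.46] t 22.0167
```

Request:
{"api": "jog_arm", "payload": {
  "increments": [
    [[0.006, -0.131, 0.01, 0, 0, 0.833, -1], [0.006, -0.131, 0.01, 0, 0, 0.833, -1], [0.006, -0.131, 0.01, 0, 0, 0.833, -1], [0.006, -0.131, 0.01, 0, 0, 0.833, -1], [0.006, -0.131, 0.01, 0, 0, 0.833, -1]]
  ]
}}

```text
time: 22.43
tool_pos: [0.5768, 0.0981, 0.2229]
tcp_rot: [0.895, 2.431, -0.441]
wrist_force: [2.0, -1.0, -3.0]
width: 0.099
grip_force: 43.4
```

Request:
{"api": "jog_arm", "payload": {
  "increments": [
    [[0.006, -0.131, 0.01, 0, 0, 0.833, -1], [0.006, -0.131, 0.01, 0, 0, 0.833, -1], [0.006, -0.131, 0.01, 0, 0, 0.833, -1], [0.006, -0.131, 0.01, 0, 0, 0.833, -1], [0.006, -0.131, 0.01, 0, 0, 0.833, -1]]
  ]
}}

```text
time: 22.85
tool_pos: [0.5618, 0.0858, 0.2216]
tcp_rot: [1.379, 2.148, -0.277]
wrist_force: [2.0, -1.3, -4.8]
width: 0.095
grip_force: 43.1
```

Request:
{"api": "jog_arm", "payload": {
  "increments": [
    [[0.006, -0.131, 0.01, 0, 0, 0.833, -1], [0.006, -0.131, 0.01, 0, 0, 0.833, -1], [0.006, -0.131, 0.01, 0, 0, 0.833, -1], [0.006, -0.131, 0.01, 0, 0, 0.833, -1], [0.006, -0.131, 0.01, 0, 0, 0.833, -1]]
  ]
}}

```text
time: 23.27
tool_pos: [0.5443, 0.0799, 0.2156]
tcp_rot: [1.797, 1.785, -0.105]
wrist_force: [4.7, -2.7, -6.7]
width: 0.097
grip_force: 42.9
```

Request:
{"api": "jog_arm", "payload": {
  "increments": [
    [[0.006, -0.131, 0.01, 0, 0, 0.833, -1], [0.006, -0.131, 0.01, 0, 0, 0.833, -1], [0.006, -0.131, 0.01, 0, 0, 0.833, -1], [0.006, -0.131, 0.01, 0, 0, 0.833, -1], [0.006, -0.131, 0.01, 0, 0, 0.833, -1]]
  ]
}}

```text
time: 23.68
tool_pos: [0.5276, 0.0814, 0.2057]
tcp_rot: [2.139, 1.353, 0.07]
wrist_force: [5.9, -2.7, -7.5]
width: 0.091
grip_force: 42.6
```

```bash
python3 st.py
```

```text
beta -62.84042367018448 dev from ideal (tool) [ 0.4  0.2 14.7] tilt [ 0.002 -0.001  1.   ] F [2.6 1.7 9.4] M [-0.2   0.59 -0.04] q [ 0.4   0.04  2.16 -0.77  0.93  1.31] t 23.6833
```

Request:
{"api": "jog_arm", "payload": {
  "increments": [
    [[0.006, -0.131, 0.011, 0, 0, 0.833, -1], [0.006, -0.131, 0.011, 0, 0, 0.833, -1], [0.006, -0.131, 0.011, 0, 0, 0.833, -1], [0.006, -0.131, 0.011, 0, 0, 0.833, -1], [0.006, -0.131, 0.011, 0, 0, 0.833, -1]]
  ]
}}

```text
time: 24.1
tool_pos: [0.5151, 0.0898, 0.1937]
tcp_rot: [2.395, 0.864, 0.242]
wrist_force: [7.0, -3.9, -7.0]
width: 0.095
grip_force: 42.5
```

Request:
{"api": "jog_arm", "payload": {
  "increments": [
    [[0.006, -0.131, 0.011, 0, 0, 0.833, -1], [0.006, -0.131, 0.011, 0, 0, 0.833, -1], [0.006, -0.131, 0.011, 0, 0, 0.833, -1], [0.006, -0.131, 0.011, 0, 0, 0.833, -1], [0.006, -0.131, 0.011, 0, 0, 0.833, -1]]
  ]
}}

```text
time: 24.52
tool_pos: [0.509, 0.1035, 0.1816]
tcp_rot: [2.559, 0.329, 0.408]
wrist_force: [6.7, -5.4, -6.6]
width: 0.096
grip_force: 42.6
```

Request:
{"api": "jog_arm", "payload": {
  "increments": [
    [[0.006, -0.131, 0.011, 0, 0, 0.833, -1], [0.006, -0.131, 0.011, 0, 0, 0.833, -1], [0, 0, 0, 0, 0, 0, -1], [0, 0, 0, 0, 0, 0, -1], [0, 0, 0, 0, 0, 0, -1]]
  ]
}}

```text
time: 24.93
tool_pos: [0.5087, 0.1099, 0.1771]
tcp_rot: [2.596, 0.11, 0.47]
wrist_force: [6.0, -4.8, -5.3]
width: 0.096
grip_force: 42.7
```

```bash
python3 st.py
```

```text
beta -122.59639629738471 dev from ideal (tool) [ 0.8  0.  18.6] tilt [ 0.    -0.003  1.   ] F [3.2 1.5 8.6] M [0.02 0.49 0.13] q [ 0.47  0.07  2.18 -0.79  0.93  2.45] t 24.9333
```

Total so far is about 298°, with no stop yet. I regrasp the other end with the same pattern for the rest.

Request:
{"api": "jog_arm", "payload": {
  "increments": [
    [[0, 0, 0, 0, 0, 0, -0.6], [0, 0, 0, 0, 0, 0, -0.3], [0, 0, 0, 0, 0, 0, -0.2], [0, 0, -0.5, 0, 0, 0, -0.2], [0, 0, -1, 0, 0, 0, -0.2]]
  ]
}}

```text
time: 25.35
tool_pos: [0.4906, 0.1291, 0.2113]
tcp_rot: [2.595, 0.109, 0.46]
wrist_force: [0.4, 0.7, -0.8]
width: 0.397
grip_force: 0.0
```

Request:
{"api": "jog_arm", "payload": {
  "increments": [
    [[0.008, 0.157, 0, 0, 0, -1, -0.2], [0.008, 0.157, 0, 0, 0, -1, -0.2], [0.008, 0.157, 0, 0, 0, -1, -0.2], [0.008, 0.157, 0, 0, 0, -1, -0.2], [0.008, 0.157, 0, 0, 0, -1, -0.2]]
  ]
}}

```text
time: 25.77
tool_pos: [0.4977, 0.1119, 0.227]
tcp_rot: [2.433, 0.77, 0.271]
wrist_force: [0.7, -0.3, 0.4]
width: 0.401
grip_force: 0.0
```

Request:
{"api": "jog_arm", "payload": {
  "increments": [
    [[0.008, 0.157, 0, 0, 0, -1, -0.2], [0.008, 0.157, 0, 0, 0, -1, -0.2], [0.008, 0.157, 0, 0, 0, -1, -0.2], [0.008, 0.157, 0, 0, 0, -1, -0.2], [0.008, 0.157, 0, 0, 0, -1, -0.2]]
  ]
}}

```text
time: 26.18
tool_pos: [0.5131, 0.1001, 0.24]
tcp_rot: [2.133, 1.362, 0.065]
wrist_force: [-0.6, 0.4, -0.1]
width: 0.405
grip_force: 0.0
```

Request:
{"api": "jog_arm", "payload": {
  "increments": [
    [[0.008, 0.157, 0, 0, 0, -1, -0.2], [0.008, 0.157, 0, 0, 0, -1, -0.2], [0.008, 0.157, 0, 0, 0, -1, -0.2], [0.008, 0.157, 0, 0, 0, -1, -0.2], [0.008, 0.157, 0, 0, 0, -1, -0.2]]
  ]
}}

```text
time: 26.6
tool_pos: [0.5343, 0.0985, 0.2499]
tcp_rot: [1.711, 1.871, -0.144]
wrist_force: [0.5, -1.0, 0.8]
width: 0.397
grip_force: 0.0
```

Request:
{"api": "jog_arm", "payload": {
  "increments": [
    [[0.008, 0.157, 0, 0, 0, -1, -0.2], [0.008, 0.157, 0, 0, 0, -1, -0.2], [0.008, 0.157, 0, 0, 0, -1, -0.2], [0.008, 0.157, 0, 0, 0, -1, -0.2], [0.008, 0.157, 0, 0, 0, -1, -0.2]]
  ]
}}

```text
time: 27.02
tool_pos: [0.5555, 0.1075, 0.2539]
tcp_rot: [1.183, 2.278, -0.348]
wrist_force: [0.8, -1.1, -0.4]
width: 0.402
grip_force: 0.0
```

Request:
{"api": "jog_arm", "payload": {
  "increments": [
    [[0.008, 0.157, 0, 0, 0, -1, -0.2], [0.008, 0.157, 0, 0, 0, -1, -0.2], [0.008, 0.157, 0, 0, 0, -1, -0.2], [0.008, 0.157, 0, 0, 0, -1, -0.2], [0.008, 0.157, 0, 0, 0, -1, -0.2]]
  ]
}}

```text
time: 27.43
tool_pos: [0.5711, 0.1247, 0.2509]
tcp_rot: [0.565, 2.562, -0.537]
wrist_force: [-0.1, 1.0, -0.4]
width: 0.4
grip_force: 0.0
```

Request:
{"api": "jog_arm", "payload": {
  "increments": [
    [[0.008, 0.157, 0, 0, 0, -1, -0.2], [0.008, 0.157, 0, 0, 0, -1, -0.2], [0.008, 0.157, 0, 0, 0, -1, -0.2], [0.008, 0.157, 0, 0, 0, -1, -0.2], [0.008, 0.157, 0, 0, 0, -1, -0.2]]
  ]
}}

```text
time: 27.85
tool_pos: [0.5769, 0.1454, 0.2417]
tcp_rot: [-0.121, 2.704, -0.704]
wrist_force: [0.1, 0.1, -0.6]
width: 0.398
grip_force: 0.0
```

Request:
{"api": "jog_arm", "payload": {
  "increments": [
    [[0, 0, 0, 0, 0, 0, -0.2], [0, 0, 0, 0, 0, 0, -0.2], [0, 0, 0, 0, 0, 0, -0.2], [0, 0, 0, 0, 0, 0, -0.2], [0, 0, 0, 0, 0, 0, -0.2]]
  ]
}}

```text
time: 28.27
tool_pos: [0.5768, 0.1447, 0.2416]
tcp_rot: [-0.112, 2.704, -0.703]
wrist_force: [-0.4, -0.3, -0.3]
width: 0.396
grip_force: 0.0
```

```bash
python3 st.py; python3 - <<'E'
from h import *
plan(*tee(57.3,0,w=HW-.0184),5)
E
```

```text
beta 57.29541555522895 dev from ideal (tool) [ -0.1  -0.3 -26.3] tilt [-0.002  0.003  1.   ] F [ 0.5 -0.1  0.2] M [-0.22  0.14 -0.04] q [ 0.47  0.13  1.98 -0.72  1.04 -0.81] t 28.2667
5 x [0.0, 0.0, 0.3, -0.01, -0.0, -0.0]
```

Request:
{"api": "jog_arm", "payload": {
  "increments": [
    [[0, 0, 0.4, 0, 0, 0, -0.2], [0, 0, 0.4, 0, 0, 0, -0.2], [0, 0, 0.4, 0, 0, 0, -0.2], [0, 0, 0.3, 0, 0, 0, -0.2], [0, 0, 0, 0, 0, 0, -0.2]]
  ]
}}

```text
time: 28.68
tool_pos: [0.5914, 0.1224, 0.2013]
tcp_rot: [-0.113, 2.709, -0.707]
wrist_force: [0.1, -0.8, -0.5]
width: 0.402
grip_force: 0.0
```

Request:
{"api": "jog_arm", "payload": {
  "increments": [
    [[0, 0, 0, 0, 0, 0, -0.5], [0, 0, 0, 0, 0, 0, -0.8], [0, 0, 0, 0, 0, 0, -1], [0, 0, 0, 0, 0, 0, -1], [0, 0, 0, 0, 0, 0, -1]]
  ]
}}

```text
time: 29.1
tool_pos: [0.5922, 0.1241, 0.2046]
tcp_rot: [-0.114, 2.704, -0.704]
wrist_force: [1.0, -2.8, -1.0]
width: 0.094
grip_force: 43.4
```

Request:
{"api": "jog_arm", "payload": {
  "increments": [
    [[0, 0, 0, 0, 0, 0, -1], [0.006, -0.131, 0.01, 0, 0, 0.833, -1], [0.006, -0.131, 0.01, 0, 0, 0.833, -1], [0.006, -0.131, 0.01, 0, 0, 0.833, -1], [0.006, -0.131, 0.01, 0, 0, 0.833, -1]]
  ]
}}

```text
time: 29.52
tool_pos: [0.59, 0.1098, 0.2102]
tcp_rot: [0.354, 2.624, -0.593]
wrist_force: [0.9, -1.3, -3.0]
width: 0.098
grip_force: 43.4
```

```bash
python3 st.py
```

```text
beta 37.183652755844584 dev from ideal (tool) [-0.   0.  19.9] tilt [-0.001  0.004  1.   ] F [0.4 0.3 3.4] M [-0.2   0.29 -0.16] q [ 0.4   0.16  2.01 -0.75  0.95 -0.46] t 29.5167
```

Request:
{"api": "jog_arm", "payload": {
  "increments": [
    [[0.006, -0.131, 0.01, 0, 0, 0.833, -1], [0.004, -0.079, 0.006, 0, 0, 0.5, -1], [0, 0, 0, 0, 0, 0, -1], [0, 0, 0, 0, 0, 0, -1], [0, 0, 0, 0, 0, 0, -1]]
  ]
}}

```text
time: 29.93
tool_pos: [0.5877, 0.1042, 0.2118]
tcp_rot: [0.526, 2.575, -0.549]
wrist_force: [0.9, -1.6, -2.8]
width: 0.095
grip_force: 43.4
```

```bash
python3 st.py
```

```text
beta 29.46764343993885 dev from ideal (tool) [ 0.  -0.1 20.3] tilt [-0.001  0.004  1.   ] F [ 0.3 -0.2  3.3] M [-0.15  0.22  0.11] q [ 0.39  0.15  2.02 -0.75  0.95 -0.33] t 29.9333
```

Request:
{"api": "jog_arm", "payload": {
  "increments": [
    [[0.006, -0.131, 0.01, 0, 0, 0.833, -1], [0.004, -0.079, 0.006, 0, 0, 0.5, -1], [0, 0, 0, 0, 0, 0, -1], [0, 0, 0, 0, 0, 0, -1], [0, 0, 0, 0, 0, 0, -1]]
  ]
}}

```text
time: 30.35
tool_pos: [0.5848, 0.0989, 0.213]
tcp_rot: [0.699, 2.515, -0.5]
wrist_force: [1.2, -1.2, -2.8]
width: 0.093
grip_force: 43.3
```

```bash
python3 st.py
```

```text
beta 21.488956833756916 dev from ideal (tool) [-0.  -0.  20.8] tilt [-0.     0.004  1.   ] F [0.1 0.3 3.2] M [-0.12  0.25  0.08] q [ 0.38  0.14  2.03 -0.75  0.95 -0.2 ] t 30.35
```

Request:
{"api": "jog_arm", "payload": {
  "increments": [
    [[0.006, -0.131, 0.01, 0, 0, 0.833, -1], [0.004, -0.079, 0.006, 0, 0, 0.5, -1], [0, 0, 0, 0, 0, 0, -1], [0, 0, 0, 0, 0, 0, -1], [0, 0, 0, 0, 0, 0, -1]]
  ]
}}

```text
time: 30.77
tool_pos: [0.5811, 0.0938, 0.2136]
tcp_rot: [0.867, 2.444, -0.45]
wrist_force: [1.8, -1.1, -2.7]
width: 0.098
grip_force: 43.3
```

```bash
python3 st.py
```

```text
beta 13.489598295400954 dev from ideal (tool) [ 0.  -0.1 21.3] tilt [0.    0.004 1.   ] F [-0.2  0.8  3.3] M [-0.27  0.28  0.08] q [ 0.38  0.13  2.04 -0.75  0.94 -0.06] t 30.7667
```

Request:
{"api": "jog_arm", "payload": {
  "increments": [
    [[0.003, -0.079, 0.006, 0, 0, 0.5, -1], [0, 0, 0, 0, 0, 0, -1], [0, 0, 0, 0, 0, 0, -1], [0, 0, 0, 0, 0, 0, -1], [0, 0, 0, 0, 0, 0, -1]]
  ]
}}

```text
time: 31.18
tool_pos: [0.5796, 0.092, 0.2138]
tcp_rot: [0.93, 2.415, -0.431]
wrist_force: [1.8, -0.4, -4.0]
width: 0.099
grip_force: 43.3
```

```bash
python3 st.py
```

```text
beta 10.45641918589925 dev from ideal (tool) [ 0.  -0.1 21.4] tilt [0.001 0.004 1.   ] F [0.9 1.4 4.1] M [-0.36  0.31  0.02] q [ 0.38  0.13  2.05 -0.76  0.94 -0.01] t 31.1833
```

Request:
{"api": "jog_arm", "payload": {
  "increments": [
    [[0.003, -0.079, 0.006, 0, 0, 0.5, -1], [0, 0, 0, 0, 0, 0, -1], [0, 0, 0, 0, 0, 0, -1], [0, 0, 0, 0, 0, 0, -1], [0, 0, 0, 0, 0, 0, -1]]
  ]
}}

```text
time: 31.6
tool_pos: [0.5779, 0.0902, 0.2139]
tcp_rot: [0.991, 2.385, -0.412]
wrist_force: [2.0, -0.5, -3.1]
width: 0.096
grip_force: 43.3
```

```bash
python3 st.py
```

```text
beta 7.442863438048296 dev from ideal (tool) [ 0.  -0.1 21.6] tilt [0.001 0.004 1.   ] F [0.3 1.3 3.4] M [-0.41  0.34  0.08] q [ 0.37  0.12  2.05 -0.76  0.94  0.04] t 31.6
```

Request:
{"api": "jog_arm", "payload": {
  "increments": [
    [[0.003, -0.079, 0.006, 0, 0, 0.5, -1], [0, 0, 0, 0, 0, 0, -1], [0, 0, 0, 0, 0, 0, -1], [0, 0, 0, 0, 0, 0, -1], [0, 0, 0, 0, 0, 0, -1]]
  ]
}}

```text
time: 32.02
tool_pos: [0.5762, 0.0886, 0.2138]
tcp_rot: [1.05, 2.353, -0.392]
wrist_force: [2.7, 0.1, -4.2]
width: 0.095
grip_force: 43.3
```

```bash
python3 st.py
```

```text
beta 4.454089883522174 dev from ideal (tool) [ 0.1 -0.1 21.8] tilt [0.001 0.004 1.   ] F [1.  2.4 4.3] M [-0.57  0.35 -0.07] q [ 0.37  0.12  2.06 -0.76  0.94  0.09] t 32.0167
```

Request:
{"api": "jog_arm", "payload": {
  "increments": [
    [[0.003, -0.079, 0.006, 0, 0, 0.5, -1], [0, 0, 0, 0, 0, 0, -1], [0, 0, 0, 0, 0, 0, -1], [0, 0, 0, 0, 0, 0, -1], [0, 0, 0, 0, 0, 0, -1]]
  ]
}}

```text
time: 32.43
tool_pos: [0.5749, 0.0874, 0.2139]
tcp_rot: [1.106, 2.322, -0.372]
wrist_force: [5.1, 1.4, -4.3]
width: 0.096
grip_force: 48.9
```

```bash
python3 st.py
```

```text
beta 1.5834875453057033 dev from ideal (tool) [ 0.   0.3 21.8] tilt [0.002 0.002 1.   ] F [0.7 5.  4.6] M [-0.93  0.38 -0.85] q [ 0.37  0.11  2.06 -0.76  0.94  0.14] t 32.4333
```

Request:
{"api": "jog_arm", "payload": {
  "increments": [
    [[0.003, -0.079, 0.006, 0, 0, 0.5, -1], [0, 0, 0, 0, 0, 0, -1], [0, 0, 0, 0, 0, 0, -1], [0, 0, 0, 0, 0, 0, -1], [0, 0, 0, 0, 0, 0, -1]]
  ]
}}

```text
time: 32.85
tool_pos: [0.5737, 0.0865, 0.214]
tcp_rot: [1.162, 2.288, -0.351]
wrist_force: [6.3, 2.1, -5.5]
width: 0.096
grip_force: 64.9
```

```bash
python3 st.py
```

```text
beta -1.3345543602158847 dev from ideal (tool) [ 0.   1.  21.7] tilt [ 0.002 -0.     1.   ] F [1.6 6.2 5.8] M [-1.24  0.4  -1.25] q [ 0.37  0.11  2.06 -0.76  0.93  0.19] t 32.85
```

The force and grip torque climbed sharply, so the screw is at its stop. I release, back off along the screw, and check.

Request:
{"api": "jog_arm", "payload": {
  "increments": [
    [[0, -0.03, 0, 0, 0, 0, -1], [0, 0, 0, 0, 0, 0, -1], [0, 0, 0, 0, 0, 0, -0.5], [0, 0, 0, 0, 0, 0, -0.2], [0, 0, 0, 0, 0, 0, -0.2]]
  ]
}}

```text
time: 33.27
tool_pos: [0.5713, 0.0845, 0.2138]
tcp_rot: [1.17, 2.286, -0.356]
wrist_force: [0.4, 1.1, 0.0]
width: 0.401
grip_force: 0.0
```

Request:
{"api": "jog_arm", "payload": {
  "increments": [
    [[0, 0, -0.3, 0, 0, 0, -0.2], [0, 0, -0.6, 0, 0, 0, -0.2], [0, 0, -1, 0, 0, 0, -0.2], [0, 0, -1, 0, 0, 0, -0.2], [0, 0, -1, 0, 0, 0, -0.2]]
  ]
}}

```text
time: 33.68
tool_pos: [0.5299, 0.1386, 0.3106]
tcp_rot: [1.17, 2.286, -0.355]
wrist_force: [0.9, -0.8, 0.5]
width: 0.398
grip_force: 0.0
```

Request:
{"api": "jog_arm", "payload": {
  "increments": [
    [[0, 0, -1, 0, 0, 0, -0.2], [0.5, 0, -0.8, 0, 0, 0, -0.2], [0.5, 0, 0, 0, 0, 0, -0.2], [0, 0, 0, 0, 0, 0, -0.2], [0, 0, 0, 0, 0, 0, -0.2]]
  ]
}}

```text
time: 34.1
tool_pos: [0.4974, 0.1834, 0.3364]
tcp_rot: [1.167, 2.287, -0.354]
wrist_force: [-0.1, -0.3, 0.6]
width: 0.399
grip_force: 0.0
```

```bash
python3 st.py; python3 - <<'E'
from h import *
im,d,X0=cloud('scene'); X=X0.reshape(-1,3); C=im.reshape(-1,3); g=~np.isnan(X[:,0]); X=X[g]; C=C[g]
D=X-SEAT; L=np.c_[D@ux-HU,D@ey-HV,D@ax]; 
m=(abs(L[:,0])<.075)&(abs(L[:,1])<.03)&(L[:,2]>.12)&(L[:,2]<.175)
B=L[m]; print('bar',m.sum(),B.min(0),B.max(0),np.median(B[:,2])); k=abs(B[:,0])>.015
print('angle',np.degrees(np.arctan(np.polyfit(B[k][:,0],B[k][:,1],1)[0])))
q=np.c_[D@ex,D@ey,D[:,2]]; m=(abs(q[:,0])<.05)&(abs(q[:,1])<.033)&(q[:,2]>.005)&(q[:,2]<.03)&(C.min(1)>110)
print('cover z',m.sum(),np.percentile(q[m][:,2],[10,50,90]),q[m].min(0),q[m].max(0))
if m.sum()>5: print('plane',np.linalg.lstsq(np.c_[q[m][:,:2],np.ones(m.sum())],q[m][:,2],rcond=None)[0])
save('end.png',cv2.resize(im[150:240,190:280],(600,600),interpolation=cv2.INTER_CUBIC))
E
```

```text
beta -1.5043749635320403 dev from ideal (tool) [  30.5   -1.8 -149.3] tilt [0.002 0.004 1.   ] F [-0.5 -0.3 -0.4] M [-0.02  0.29 -0.06] q [ 0.61 -0.04  1.98 -0.65  1.25  0.2 ] t 34.1
bar 161 [-0.06713416 -0.00994625  0.13196907] [0.06902586 0.0109171  0.15785351] 0.15098724938128194
angle 4.820880227804844
cover z 96 [0.01263488 0.01710586 0.01900923] [-0.04960679 -0.01045157  0.0080904 ] [0.04705342 0.03172348 0.02418284]
plane [ 0.02468836 -0.02114654  0.01705035]
```

View pics/end.png

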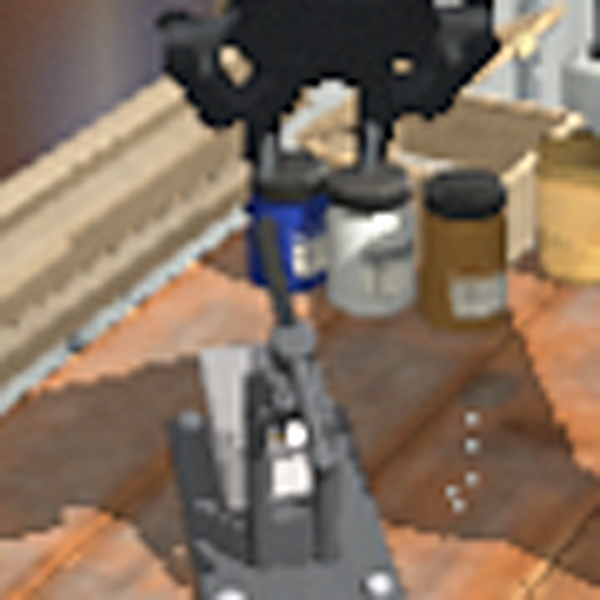

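The final picture shows the fingers clear of everything at (270,150) and (372,150). The handle is down at home with its hub at (292,340), about 21 mm lower than at the start, and the cover is flat on its seat at (225,400). I hand in the job.

```bash
python3 -c "
from workcell import bot
print(bot.finish_job())"
```

```text
the job is handed in; nothing more can be done
None
```

The job is handed in at about 34 s: the cover sits flat over core and dowel with its lip towards the clamp, the clamp screw is turned clockwise to its stop, and the gripper is clear; the pictures don't show the foot on the lip, so I take its hold from the stop and the handle height.

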